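# Rehang the tilting offcut bin on its pivot rod

## Task

The emptied offcut bin is standing loose on the bearers between the two wooden cheeks of its stand. Take the steel pivot rod from its wooden nest and rehang the bin: thread the rod from the right-hand cheek (the one nearest the nest) through that cheek, both ends of the bin and the other cheek until its collar is home against the right-hand cheek and the bin hangs upright from the rod. Feel the rod through and bring it home gently, without forcing it, and leave the soapstone lion, the try square and the blue dish where they are.

Things in the scene. Friction and masses are not known exactly. Their poses are not given: they have to be found in the camera images.
- stand: Fixed wooden stand of the bin: base board 190 x 160 mm, two upright cheeks 64 mm wide, 16 mm thick, tops 127 mm above the shelf, 102 mm apart inside, 134 mm over their outer faces. Origin: centre of the underside, on the shelf. z is up; the bore line runs along y, level, 102.5 mm above the shelf; +y is the way the rod goes in (from the cheek on the robot's right, at -y, to the one on its left)
- near_mouth (a point): Centre of the right-hand (-y) cheek's bore at its outer face, where the rod goes in; a brass washer marks it. Round through bores, 15 mm in diameter. Axes as of stand.
- far_mouth (a point): Centre of the left-hand (+y) cheek's bore at its outer face, 134 mm along +y from near_mouth. Axes as of stand.
- bin_near_hole (a point): Centre of the round 17 mm hole in the right-hand (-y) end wall (4 mm thick) of the loose galvanised bin, about 0.45 kg. The bin stands on bearers, some 5 mm clear of each cheek, its holes about 3.3 mm lower than the bores and up to 2.5 mm aside, so the nose may catch on the tin; it shifts and rises as the nose goes in. Axes: bin's, z up, y along the holes
- bin_far_slot (a point): Middle of the slotted left-hand (+y) end of the bin, 84 mm from bin_near_hole along y. There a brass bush plate, 4 mm thick, inside the wall carries the 16 mm hole, level with this point but up to 10 mm to either side of it along the bin's x, as it was last set: not reported, feel for it. It slides at some 3 N. Axes: bin's. Bin: 140 mm long at the rim, 92 wide (y), 105 tall, rim 36 above the holes
- rod_grip (a point): Loose steel pivot rod, 0.19 kg, 200 mm over all, its x axis along the rod towards the nose. Shaft 13 mm in diameter, its nose chamfered to 10 mm over the last 3 mm; at the other end a collar 28 mm in diameter, 4 mm thick, then a maple handle. This point: on the axis of the bare shaft, 29 mm in front of the collar's face, 125 mm behind the tip. It balances 60 mm in front of the collar's face
- rod_tip (a point): Tip of the nose, on the axis, 154 mm in front of the collar's face. Axes: rod's
- rod_collar (a point): Centre of the collar's front face, which comes to bear on the cheek. Axes: rod's
- rod_handle (a point): Centre of the rod's maple handle, 24 mm in diameter and 42 mm long, on the axis, 25 mm behind the collar's face. Axes: rod's
- cradle: Fixed wooden nest in which the rod lies level, 45 mm above the shelf, nose towards the nest's +x. Origin: centre of its underside, on the shelf. Board 216 x 72 x 12 mm; two grooved blocks, each 44 mm long, centred at x = -78 mm (around the handle, walls 62 mm high, so the handle cannot be gripped there) and x = +78 mm (around the nose end, 56 mm high). Between them the bare shaft is free
- lion_mid (a point): Bystander: cream soapstone lion, 125 x 58 mm, 86 mm tall; this point is at its centre, 40 mm up
- try_square_mid (a point): Bystander: try square lying flat, wooden stock 100 x 22 x 20 mm with a 130 mm steel blade; this point is at the middle of the stock, 10 mm up
- dish_mid (a point): Bystander: blue enamel dish, 161 mm across, 27 mm tall; this point is at its centre, 13 mm up
Mind the look-alikes: they are no part of the job. What is shaped like the part that bears rod_grip but pink or turquoise is not meant.

How it is judged:
On the way, in this order (a step that is already met when the one before it is completed fails the run):
1. the rod's nose has gone in at the right-hand cheek and through the bin's near wall (y of rod_tip in the frame of near_mouth above 0.035 m and x of rod_tip in the frame of near_mouth between -0.015 and 0.015 m and z of rod_tip in the frame of near_mouth between -0.015 and 0.015 m and x of bin_near_hole in the frame of near_mouth between -0.006 and 0.006 m and z of bin_near_hole in the frame of near_mouth between -0.007 and 0.002 m), for 0.1 s.
2. the nose has come out through the left-hand cheek (y of rod_tip in the frame of far_mouth above 0.003 m and x of rod_tip in the frame of far_mouth between -0.004 and 0.004 m and z of rod_tip in the frame of far_mouth between -0.004 and 0.004 m), for 0.1 s.
At the end, for the whole second after the job is handed in: The rod lies through both cheeks (collar and tip within 4 mm of the bore line) with its collar within 4 mm of the right-hand cheek; the bin is on it (near hole within 6 mm and far slot within 15 mm of the bore line sideways, 7 mm below to 2 mm above) and upright within 0.25 rad (y of rod_collar in the frame of near_mouth between -0.004 and 0.003 m and x of rod_collar in the frame of near_mouth between -0.004 and 0.004 m and x of rod_tip in the frame of far_mouth between -0.004 and 0.004 m and z of rod_collar in the frame of near_mouth between -0.004 and 0.004 m and z of rod_tip in the frame of far_mouth between -0.004 and 0.004 m and x of bin_near_hole in the frame of near_mouth between -0.006 and 0.006 m and z of bin_near_hole in the frame of near_mouth between -0.007 and 0.002 m and x of bin_far_slot in the frame of far_mouth between -0.015 and 0.015 m and z of bin_far_slot in the frame of far_mouth between -0.007 and 0.002 m and angle between bin_near_hole's own z axis and vertical below 0.25 rad); the robot touches nothing.
It fails at once if the rod is forced: it presses on the stand with more than 90 N (contact force between rod and stand above 90 N).
It fails at once if the bin is forced: the rod presses on it with more than 60 N (contact force between rod and bin above 60 N).
It fails at once if the lion is moved by more than 15 mm (distance of lion_mid from where it was at the start of the episode above 0.015 m).
It fails at once if the try square is moved by more than 15 mm (distance of try_square_mid from where it was at the start of the episode above 0.015 m).
It fails at once if the dish is moved by more than 15 mm (distance of dish_mid from where it was at the start of the episode above 0.015 m).
It also fails if it takes over 72 s, if anything falls off the work surface, if the arm or the gripper's body presses on something with over 40 N, if the wrist force passes 120 N, or if a joint passes its speed limit or range.

## Robot

A 6-joint arm with a two-finger parallel gripper is mounted at the origin on the work surface. World frame = base frame: x ahead of the robot, y to its left, z up, the work surface at z = 0. Lengths are in m, angles in rad, forces in N, time in s.
With the tool pointing down it reaches from about 0.35 to 0.775 m from the base axis. Payload 7.3 kg.
Tool frame: the origin (TCP) lies midway between the tips of the shut fingers; the grasp point (between the pads) lies robot.grasp_offset behind it (robot.grasp_offset is the distance from the TCP to the grasp point, in m); z points along the fingers, x is the direction in which the jaws open and shut, and the axes are right-handed (so a half turn about z gives the same grasp; the last joint's range is limited). The gripper opens to 92 mm and grips with 3 to 60 N. Pads are 19 mm wide; open, the fingers measure 130 mm over their backs; the gripper's body (75 mm by 190 mm) begins 47 mm behind the grasp point.
Start: joints at [-0.146, 0.342, 1.524, -0, 1.275, -0.146], TCP at [0.525, 0, 0.19] pointing down, gripper open.
Joint ranges: [-2.53, 2.53], [-0.77, 2.02], [0.04, 2.7], [-1, 4.14], [0.28, 2.66], [-3.11, 3.11]. Speed limits (rad/s): [2.57, 2.57, 3.14, 3.14, 3.14, 3.14].

## Interface

Orientations are given as [roll, pitch, yaw] about the fixed x, y, z axes, in that order (R = Rz(yaw) Ry(pitch) Rx(roll)).
In Python, from cell import robot gives the robot as it stands. The module is installed in compiled form; this text tells all that it offers.
- The arm moves only by the tool move_arm, never from a script. Its argument "increments" is a list of rows, each a list of 7 numbers: the finger opening in mm, from 0 to 91.8, then the shift along the tool's x, y, z in mm, then the turn, a rotation vector about the tool's x, y, z in rad. A call has 1 to 12 rows; each row shifts and turns the pose as measured when the row begins, along the tool's axes as they then stand; what a row does not reach is not made up. A row lasts 1/8 s, in which the tool goes at most 62.5 mm and 10.7 degrees, less where a joint would pass 70% of its speed; a pose out of reach is approached as far as the arm can. A call is refused whole if a number of a shift passes 62.5 or a number of a turn 0.188, either way. A call with a gripper value outside its range is refused whole. The fingers move at their own pace and stop on an object; "newtons" is the grip in N (left out, the last holds). Time passes only in rows, so rows that do not move let the fingers close. It gives the time, the measured TCP pose, the force and the opening at its end, in the units of the state.
- robot.observe(): the state, without advancing time (a new reading comes with each control period).
- robot.read_camera(name): name is "scene" or "side" or "wrist"; returns a dict with "img" (420x560x3 uint8, red, green, blue), "fx", "fy", "cx", "cy" (pixels), "k1" (the pictures are not rectified: a ray, as slopes to the right and down, at radius r is drawn at 1 + k1 r^2 times it, then the intrinsics apply), "T" (4x4, takes a point from camera to world coordinates). Camera axes: x right, y down, z forward; pixel columns grow to the right and rows downward; lengths in m; the calibration is good to about 2 mm. A picture is of the moment at which its call begins. There is no depth.
- robot.hand_in(): hands the job in, once; it reports no verdict.
Trained networks look in the newest picture that a camera, given by its name, has taken for a name from the list of things; names that differ only in an ending like _2 or _b are one class to them, and where a whole thing is asked for, a point or a joint stands for the part that bears it (a point fixed in the world has none). Each returns a list of dicts, best first, with "conf" (0 to 1); they miss things now and then, are a little off and sometimes report something else, mostly with a low value. They report only what shows in the picture. A call takes as long as a camera call. They do not tell look-alikes from the thing itself.
- robot.look_for(thing, camera): "rect" ([left, top, width, height] in pixels, round what is visible of it).
The state is a dict: "time": time; "qpos": joint angles; "qvel": joint speeds; "joint_efforts": joint torques, N m; "tool_pos": TCP position; "tool_rot": TCP orientation; "contact_force": force on the tool from outside, world axes, zero at the start; "torque": the same for the moment, N m; "opening": finger opening in m.
Only numpy, scipy, OpenCV 4.12 (cv2) and the standard library are available. Lean on these libraries where they do the work, as an engineer would, in place of code of your own. Each camera call takes 0.05 s, during which the arm holds its last target.

## Working session

There is one attempt and no reset: what is moved stays moved. The work goes in short steps, Python scripts to look and compute and a tool call to move; the robot and the scene stay as the last step left them, time stands still between calls to the robot, and variables do not carry over. Pictures are saved under pics/ and viewed, and the job is handed in when it is done.

Besides the shell and the picture viewer there is one more tool, called after "Call:" as name(argument=value, ...), one argument or row to a line, values as JSON. move_arm: Moves the arm, as the interface text tells. Its arguments: {"type":"object","properties":{"increments":{"type":"array"},"newtons":{"type":"number"}},"required":["increments"]}

```bash
mkdir -p pics; cat > h.py <<'E'
import numpy as np, cv2
from cell import robot
def snap(c,n):
    d=robot.read_camera(c); cv2.imwrite(f'pics/{n}.png',d['img'][:,:,::-1]); return d
def K(d): return np.array([[d['fx'],0,d['cx']],[0,d['fy'],d['cy']],[0,0,1.]])
def ray(d,u,v):
    p=cv2.undistortPoints(np.array([[[u,v]]],float),K(d),np.array([d['k1'],0,0,0,0.]))[0,0]
    T=np.array(d['T']); r=T[:3,:3]@[p[0],p[1],1]; return T[:3,3],r
def onz(d,u,v,z):
    o,r=ray(d,u,v); return o+r*(z-o[2])/r[2]
def proj(d,P):
    T=np.array(d['T']); q=(np.atleast_2d(P)-T[:3,3])@T[:3,:3]
    x=q[:,:2]/q[:,2:]; r2=(x**2).sum(1,keepdims=True); x=x*(1+d['k1']*r2)
    return x*[d['fx'],d['fy']]+[d['cx'],d['cy']]
E
python3 - <<'E'
from h import *
print(robot.grasp_offset, robot.observe())
for c in ['scene','side','wrist']:
    d=snap(c,c+'0'); print(c,d['fx'],d['cx'],d['cy'],d['k1']);print(np.round(d['T'],3))
    for t in ['stand','rod_grip','cradle','near_mouth','bin_near_hole','rod_tip','rod_collar','rod_handle','lion_mid','try_square_mid','dish_mid']:
        print(t,[(np.round(x['rect']),round(x['conf'],2)) for x in robot.look_for(t,c)[:3]])
E
```

```text
0.0188 {'time': 0.0, 'qpos': array([-1.45990169e-01,  3.42727343e-01,  1.52503105e+00,  6.96723531e-06,
        1.27536633e+00, -1.46016884e-01]), 'qvel': array([-1.72392001e-03,  5.40708265e-04,  2.51625647e-04, -7.34924006e-04,
       -1.08123532e-03,  5.71607910e-05]), 'joint_efforts': array([ 7.61924657e-04, -4.31245601e+01, -2.44219762e+01,  7.17750052e-02,
        5.59406646e-02, -1.04314388e-04]), 'tool_pos': array([5.24541362e-01, 9.72437652e-05, 1.89737698e-01]), 'tool_rot': array([-3.14136315e+00,  1.51479895e-03,  2.48556522e-05]), 'contact_force': array([-0.20251618,  0.05487583,  0.41472149]), 'torque': array([-0.01884555,  0.044239  ,  0.019162  ]), 'opening': 0.09144077573979975}
scene 431.1837503579212 282.52901685806444 206.96188048194185 -0.09921461464591232
[[-0.093  0.708 -0.7    1.263]
 [ 0.996  0.057 -0.074  0.08 ]
 [-0.012 -0.704 -0.71   0.834]
 [ 0.     0.     0.     1.   ]]
stand [(array([344., 203.,  72.,  86.]), 0.69)]
rod_grip [(array([142., 204.,  77.,  11.]), 0.84), (array([191., 158.,  44.,  32.]), 0.64), (array([350., 164.,  12.,  46.]), 0.59)]
cradle 
[... 2222 characters left out ...]
]]
stand [(array([225.,   0., 198.,  36.]), 0.34)]
rod_grip [(array([  4.,   0., 192.,   7.]), 0.97), (array([263., 340.,  14.,  32.]), 0.56)]
cradle [(array([240., 339.,  60.,  46.]), 0.61)]
near_mouth [(array([223.,   0., 198.,  38.]), 0.86)]
bin_near_hole []
rod_tip [(array([  2.,   0., 190.,   8.]), 0.69), (array([221.,   4., 201.,  30.]), 0.68), (array([264., 340.,  11.,  32.]), 0.61)]
rod_collar [(array([262., 337.,  15.,  36.]), 0.85), (array([  0.,   2., 192.,   3.]), 0.58)]
rod_handle [(array([  0.,   3., 193.,   6.]), 0.87), (array([261., 341.,  17.,  33.]), 0.74)]
lion_mid []
try_square_mid [(array([152., 131., 147., 115.]), 0.7)]
dish_mid [(array([422., 211., 130.,  83.]), 0.96)]
```

View pics/scene0.png

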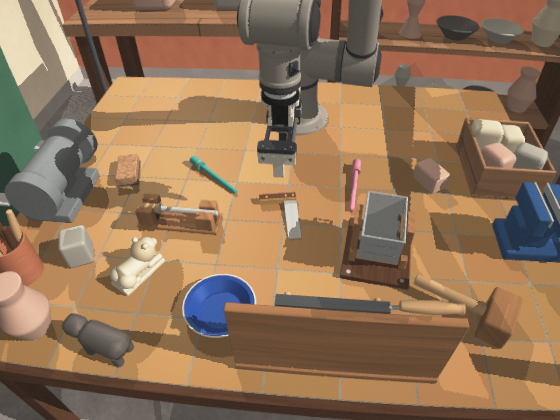

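View pics/side0.png

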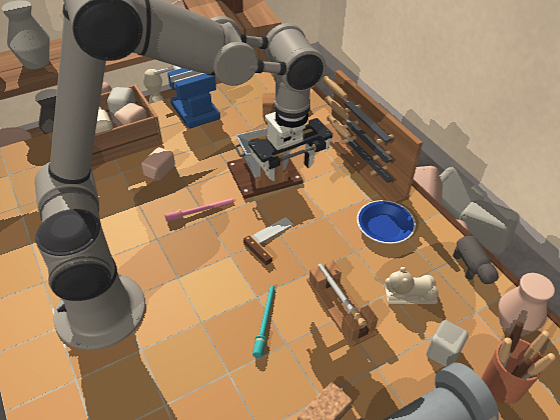

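View pics/wrist0.png

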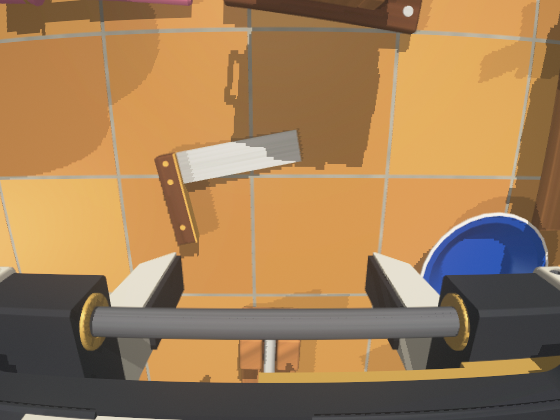

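```bash
python3 - <<'E'
from h import *
a=cv2.imread('pics/scene0.png');b=cv2.imread('pics/side0.png')
def z(i,x,y,w,h,s): return cv2.resize(i[y:y+h,x:x+w],None,fx=s,fy=s,interpolation=cv2.INTER_CUBIC)
cv2.imwrite('pics/z1.png',np.vstack([np.hstack([z(a,125,175,110,80,3.6),z(a,330,180,110,80,3.6)]),np.hstack([z(b,290,250,110,80,3.6),z(b,215,115,110,80,3.6)])]))
d=robot.read_camera('scene')
for u,v,zz in [(143,207,.045),(218,212,.045),(137,205,.0),(352,282,0),(411,282,0),(380,205,.127),(280,215,0),(138,270,.04),(219,303,.013)]: print(u,v,onz(d,u,v,zz).round(3))
d=robot.read_camera('side')
for u,v,zz in [(320,266,.045),(355,310,.045),(340,300,.0)]: print(u,v,onz(d,u,v,zz).round(3))
E
```

```text
143 207 [ 0.515 -0.366  0.045]
218 212 [ 0.516 -0.165  0.045]
137 205 [ 0.466 -0.411  0.   ]
352 282 [0.672 0.177 0.   ]
411 282 [0.662 0.315 0.   ]
380 205 [0.541 0.232 0.127]
280 215 [ 0.471 -0.011  0.   ]
138 270 [ 0.71  -0.315  0.04 ]
219 303 [ 0.763 -0.118  0.013]
320 266 [ 0.519 -0.171  0.045]
355 310 [ 0.522 -0.322  0.045]
340 300 [ 0.527 -0.258  0.   ]
```

View pics/z1.png

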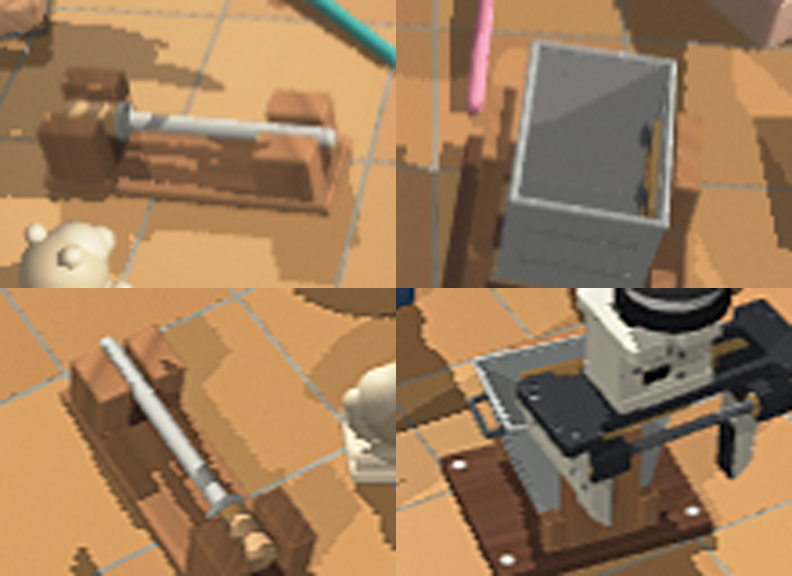

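Call:
move_arm(
  increments=[
    [90, 15, -40, -30, 0, 0, 0],
    [90, 15, -40, -30, 0, 0, 0],
    [90, 10, -40, -30, 0, 0, 0],
    [90, 0, 0, 0, 0.18, 0, 0],
    [90, 0, 0, 0, 0.18, 0, 0],
    [90, 0, 0, 0, 0.18, 0, 0],
    [90, 0, 0, 0, 0.18, 0, 0],
    [90, 0, 0, 0, 0.18, 0, 0],
    [90, 0, 0, 0, 0, 0, 0],
  ],
)

```text
time: 3.02
tool_pos: [0.5669, 0.1292, 0.2846]
tool_rot: [-2.215, -0.006, 0.008]
contact_force: [0.5, 0.2, 0.1]
opening: 0.09
```

```bash
python3 - <<'E'
from h import *
d=snap('wrist','w1'); print(np.round(d['T'],3)); snap('scene','s1'); snap('side','sd1'); 
E
```

```text
[[ 1.     0.01   0.001  0.566]
 [ 0.008 -0.816  0.578  0.024]
 [ 0.007 -0.578 -0.816  0.467]
 [ 0.     0.     0.     1.   ]]
```

View pics/w1.png

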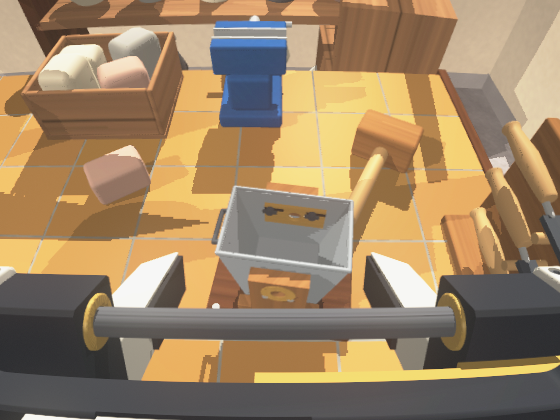

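View pics/sd1.png

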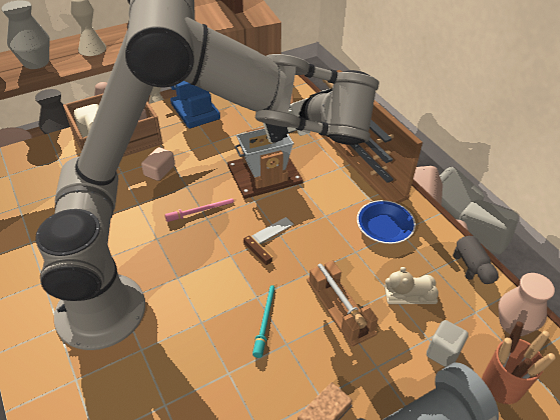

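```bash
python3 - <<'E'
from h import *
a=cv2.imread('pics/w1.png');b=cv2.imread('pics/sd1.png')
cv2.imwrite('pics/z2.png',cv2.resize(a[175:325,195:375],None,fx=4.4,fy=4,interpolation=cv2.INTER_CUBIC)[:600])
cv2.imwrite('pics/z3.png',cv2.resize(b[125:205,220:310],None,fx=7,fy=7,interpolation=cv2.INTER_CUBIC))
E
```

```text
(no output)
```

View pics/z2.png

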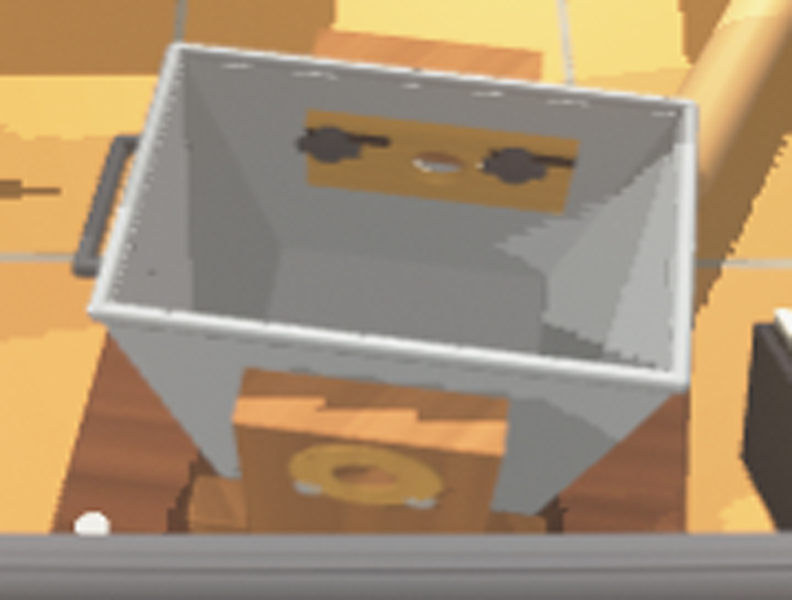

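View pics/z3.png

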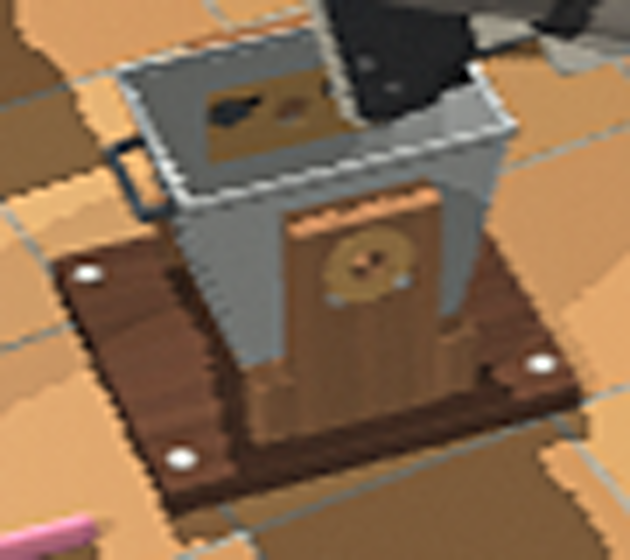

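```bash
cat > st.py <<'E'
from h import *
from scipy.optimize import least_squares
import pickle
w=robot.read_camera('wrist'); s=robot.read_camera('side'); c=robot.read_camera('scene')
Z=lambda x,y:(195+x/4.4-.4,175+y/4-.4)
S=lambda x,y:(220+x/7-.4,125+y/7-.4)
obs=[(w,Z(233,424),(-32,-67,127)),(w,Z(506,458),(32,-67,127)),(w,Z(365,475),(0,-67,102.5)),
(w,Z(543,50),(32,67,127)),
(s,S(370,262),(0,-67,102.5)),(s,S(287,235),(-32,-67,127)),(s,S(440,200),(32,-67,127)),(s,S(172,515),(-95,-80,0)),(s,S(580,402),(95,-80,0))]
def W(p,L): 
    co,si=np.cos(p[2]),np.sin(p[2]); L=np.array(L)/1000.
    return np.array([p[0]+co*L[0]-si*L[1],p[1]+si*L[0]+co*L[1],L[2]])
def fit(o):
    f=lambda p:np.concatenate([proj(d,W(p,L))[0]-np.array(uv) for d,uv,L in o])
    r=least_squares(f,[.58,.24,0],loss='soft_l1'); return r.x,f(r.x).reshape(-1,2).round(1)
if __name__=='__main__':
    for o in (obs,obs[:4],obs[4:]):
        p,r=fit(o); print(p.round(4)); print(r.tolist()); 
        print('near',W(p,(0,-67,102.5)).round(4))
    p,_=fit(obs[:4])
    def loc(d,uv,yl): # intersect with local y plane
        o,r=ray(d,*uv); co,si=np.cos(p[2]),np.sin(p[2]); n=np.array([-si,co,0]); q=o+r*((yl/1000+n@[p[0],p[1],0]-n@o)/(n@r))
        e=q-[p[0],p[1],0]; return np.array([co*e[0]+si*e[1],-si*e[0]+co*e[1],e[2]])*1000
    print('bush',loc(w,Z(440,165),36),'plate',loc(w,Z(307,145),36),loc(w,Z(578,175),36))
    print('bore',loc(w,Z(365,475),-67))
    def lz(uv,z):
        q=onz(w,*uv,z/1000.); e=q-[p[0],p[1],0]; co,si=np.cos(p[2]),np.sin(p[2]); return np.array([co*e[0]+si*e[1],-si*e[0]+co*e[1],e[2]])*1000
    for n,x in dict(fl=(178,45),fr=(693,103),nr=(685,383),nl=(93,310)).items(): print(n,lz(Z(*x),135.2).round(1))
E
python3 st.py
```

```text
[ 0.5814  0.2416 -0.1269]
[[-0.0, -0.3], [-0.9, -0.5], [-0.1, 0.1], [-0.2, 0.9], [0.4, -0.5], [1.7, -0.4], [1.0, -0.8], [0.1, 0.2], [1.1, 0.1]]
near [0.5729 0.1751 0.1025]
[ 0.5816  0.2415 -0.1242]
[[0.4, -0.1], [-0.5, -0.5], [0.2, 0.2], [-0.2, 0.9]]
near [0.5733 0.175  0.1025]
[ 0.5782  0.2418 -0.1196]
[[-0.4, -0.2], [0.9, -0.1], [0.1, -0.6], [-0.7, 0.6], [0.2, 0.2]]
near [0.5702 0.1753 0.1025]
bush [  7.47870366  36.         105.17760341] plate [-30.59710709  36.         108.07242946] [ 46.28103999  36.         108.03120889]
bore [ -0.28218415 -67.         102.85447245]
fl [-68.3  48.7 135.2]
fr [ 73.2  47.6 135.2]
nr [ 72.5 -44.4 135.2]
nl [-70.7 -43.4 135.2]
```

Call:
move_arm(
  increments=[
    [90, 0, 0, 0, -0.185, 0, 0],
    [90, 0, 0, 0, -0.185, 0, 0],
    [90, 0, 0, 0, -0.185, 0, 0],
    [90, 0, 0, 0, -0.185, 0, 0],
    [90, 0, 0, 0, -0.185, 0, 0],
    [90, -8, 57, 0, 0, 0, 0],
    [90, -8, 57, 0, 0, 0, 0],
    [90, -8, 57, 0, 0, 0, 0],
    [90, -8, 57, 0, 0, 0, 0],
    [90, -8, 57, 0, 0, 0, 0],
    [90, -8, 57, 0, 0, 0, 0],
    [90, -5, 55, 0, 0, 0, 0],
  ],
)

```text
time: 4.82
tool_pos: [0.531, -0.2532, 0.3118]
tool_rot: [3.114, -0.05, 0.055]
contact_force: [0.8, 0.6, -0.2]
opening: 0.0901
```

```bash
python3 - <<'E'
from h import *
print(robot.observe()['qvel'].round(3))
d=snap('wrist','w2'); print(np.round(d['T'],3)); 
print(robot.observe()['tool_pos'],robot.observe()['tool_rot'])
E
```

```text
[-0.703  0.316 -0.512  0.039  0.173 -0.713]
[[ 0.997  0.035  0.066  0.516]
 [ 0.055 -0.942 -0.33  -0.165]
 [ 0.05   0.332 -0.942  0.503]
 [ 0.     0.     0.     1.   ]]
[ 0.5300764  -0.26011756  0.31119446] [ 3.1096951 -0.0486382  0.0503331]
```

View pics/w2.png

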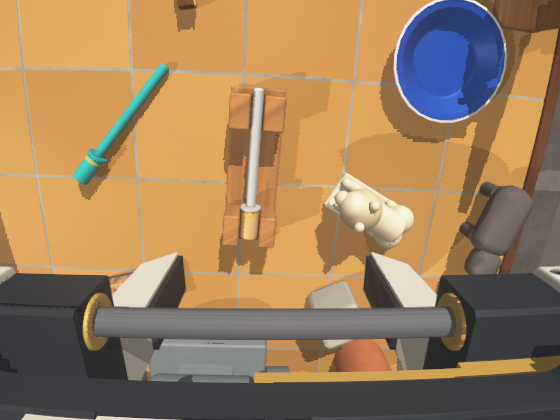

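```bash
python3 - <<'E'
from h import *
robot.read_camera('scene');robot.read_camera('scene')
d=snap('wrist','w3'); print(np.round(d['T'],3),robot.observe()['qvel'].round(3)); 
print(robot.observe()['tool_pos'],robot.observe()['tool_rot'])
cv2.imwrite('pics/z4.png',cv2.resize(d['img'][75:260,200:330,::-1],None,fx=3.2,fy=3.2,interpolation=cv2.INTER_CUBIC))
import pickle; d.pop('img'); pickle.dump(d,open('w3.pkl','wb'))
E
```

```text
[[ 0.998  0.032  0.063  0.517]
 [ 0.051 -0.943 -0.329 -0.165]
 [ 0.049  0.332 -0.942  0.502]
 [ 0.     0.     0.     1.   ]] [ 0.038 -0.014  0.016  0.007  0.002  0.001]
[ 0.5310288  -0.25225064  0.31080099] [ 3.11519754 -0.04861694  0.05276916]
```

View pics/z4.png

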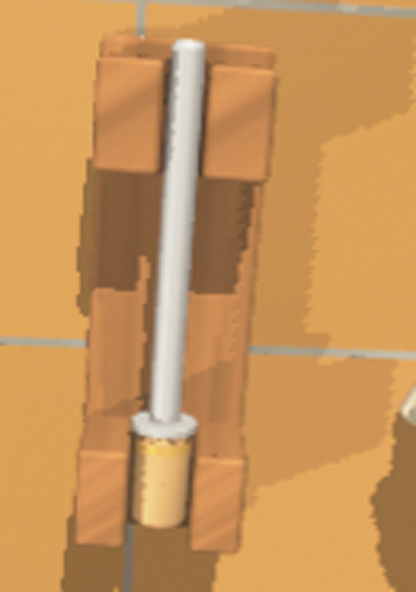

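```bash
python3 - <<'E'
from h import *
import pickle; d=pickle.load(open('w3.pkl','rb'))
P=lambda x,y:onz(d,200+x/3.2-.4,75+y/3.2-.4,.045)
t=P(190,43);c=P(165.5,421); dr=(t-c); L=np.linalg.norm(dr); dr/=L
print(t,c,L,'yaw of dir from +y',np.arctan2(-dr[0],dr[1]),'grip',c+dr*.029, t-dr*.125)
E
```

```text
[ 0.52068511 -0.16696157  0.045     ] [ 0.51615101 -0.32033964  0.045     ] 0.15344507750858144 yaw of dir from +y -0.029553015667212648 grip [ 0.51700792 -0.29135231  0.045     ] [ 0.51699152 -0.29190699  0.045     ]
```

```bash
cat > go.py <<'E'
import sys
from h import *
from scipy.spatial.transform import Rotation as R
def delta(p,rpy):
    o=robot.observe(); r=R.from_euler('xyz',o['tool_rot'])
    sh=r.inv().apply(np.array(p)-o['tool_pos'])*1000
    rv=(r.inv()*R.from_euler('xyz',rpy)).as_rotvec()
    print('t',round(o['time'],2),'pos',o['tool_pos'].round(4),'rot',o['tool_rot'].round(4),'F',o['contact_force'].round(1),'op',round(o['opening'],4))
    print('shift',sh.round(1),'turn',rv.round(4))
if __name__=='__main__':
    a=list(map(float,sys.argv[1:])); delta(a[:3],a[3:])
E
python3 go.py 0.517 -0.2915 0.09 3.1416 0 -0.0296
```

```text
t 5.03 pos [ 0.531  -0.2523  0.3108] rot [ 3.1152 -0.0486  0.0528] F [ 0.1  0.2 -0. ] op 0.09
shift [-26.8  32.6 220.7] turn [ 0.0244 -0.0497  0.0817]
```

Call:
move_arm(
  increments=[
    [90, 0, 0, 0, 0.024, -0.05, 0.082],
    [90, -3, 10, 40, 0, 0, 0],
    [90, -3, 10, 50, 0, 0, 0],
    [90, -3, 10, 50, 0, 0, 0],
    [90, -3, 10, 40, 0, 0, 0],
    [90, 0, 0, 0, 0, 0, 0],
  ],
)

```text
time: 5.78
tool_pos: [0.524, -0.2805, 0.133]
tool_rot: [3.137, -0.009, -0.016]
contact_force: [-0.1, 0.2, 0.6]
opening: 0.0901
```

```bash
python3 go.py 0.517 -0.2915 0.026 3.1416 0 -0.0296
```

```text
t 5.78 pos [ 0.524  -0.2805  0.133 ] rot [ 3.137  -0.0089 -0.016 ] F [-0.1  0.2  0.6] op 0.0901
shift [ -7.8  10.7 107. ] turn [ 0.0045 -0.0089  0.0136]
```

Call:
move_arm(
  increments=[
    [90, -5, 6, 35, 0.0045, -0.009, 0.0136],
    [90, -3, 5, 35, 0, 0, 0],
    [90, 0, 0, 15, 0, 0, 0],
    [90, 0, 0, 0, 0, 0, 0],
  ],
)

```text
time: 6.28
tool_pos: [0.524, -0.2891, 0.0565]
tool_rot: [3.134, -0.013, -0.023]
contact_force: [0.4, 0.2, 0.7]
opening: 0.0904
```

```bash
python3 go.py 0.517 -0.2915 0.026 3.1416 0 -0.0296
```

```text
t 6.28 pos [ 0.524  -0.2891  0.0565] rot [ 3.1335 -0.0133 -0.0229] F [0.4 0.2 0.7] op 0.0904
shift [-7.4  2.3 30.4] turn [ 0.008  -0.0133  0.0067]
```

Call:
move_arm(
  increments=[
    [90, -7, 2, 12, 0.008, -0.013, 0.007],
    [90, -4, 1, 12, 0.004, -0.01, 0.003],
    [90, 0, 0, 0, 0, 0, 0],
  ],
)

```text
time: 6.65
tool_pos: [0.5146, -0.2926, 0.0345]
tool_rot: [-3.14, 0.007, -0.033]
contact_force: [0.1, -0.1, -0.6]
opening: 0.0898
```

```bash
python3 go.py 0.517 -0.2915 0.026 3.1416 0 -0.0296
```

```text
t 6.65 pos [ 0.5146 -0.2926  0.0345] rot [-3.14    0.0066 -0.0325] F [ 0.1 -0.1 -0.6] op 0.0898
shift [ 2.4 -1.1  8.5] turn [-0.0016  0.0066 -0.0029]
```

Call:
move_arm(
  increments=[
    [90, 2.4, -1, 8.5, -0.001, 0.006, -0.003],
    [90, 0, 0, 0, 0, 0, 0],
  ],
)

```text
time: 6.9
tool_pos: [0.5173, -0.2918, 0.0256]
tool_rot: [-3.141, -0.0, -0.03]
contact_force: [0.5, 0.4, -0.5]
opening: 0.0896
```

```bash
python3 go.py 0.517 -0.2915 0.026 3.1416 0 -0.0296
```

```text
t 6.9 pos [ 0.5173 -0.2918  0.0256] rot [-3.1412e+00 -2.0000e-04 -2.9700e-02] F [ 0.5  0.4 -0.5] op 0.0896
shift [-0.3 -0.3 -0.4] turn [-0.0004 -0.0002 -0.0001]
```

Now close.

Call:
move_arm(
  increments=[
    [0, 0, 0, 0, 0, 0, 0],
    [0, 0, 0, 0, 0, 0, 0],
    [0, 0, 0, 0, 0, 0, 0],
    [0, 0, 0, 0, 0, 0, 0],
    [0, 0, 0, 0, 0, 0, 0],
    [0, 0, 0, 0, 0, 0, 0],
  ],
  newtons=55,
)

```text
time: 7.65
tool_pos: [0.5177, -0.2921, 0.0263]
tool_rot: [3.141, -0.001, -0.03]
contact_force: [0.6, -0.4, 0.1]
opening: 0.0348
```

```bash
python3 go.py 0.517 -0.2915 0.026 3.1416 0 -0.0296; python3 - <<'E'
from h import *
snap('wrist','w4')
E
```

```text
t 7.65 pos [ 0.5177 -0.2921  0.0263] rot [ 3.1412e+00 -1.3000e-03 -2.9700e-02] F [ 0.6 -0.4  0.1] op 0.0348
shift [-0.7 -0.5  0.3] turn [ 0.0004 -0.0013 -0.0001]
```

View pics/w4.png

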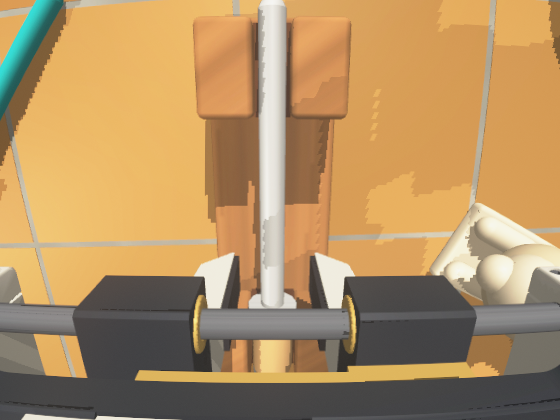

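Still closing, with the rod at (270,0–300) centred between the fingers.

Call:
move_arm(
  increments=[
    [0, 0, 0, 0, 0, 0, 0],
    [0, 0, 0, 0, 0, 0, 0],
    [0, 0, 0, 0, 0, 0, 0],
    [0, 0, 0, 0, 0, 0, 0],
  ],
  newtons=55,
)

```text
time: 8.2
tool_pos: [0.5177, -0.292, 0.0263]
tool_rot: [3.141, -0.001, -0.03]
contact_force: [-1.3, -0.1, -0.3]
opening: 0.0004
```

```bash
python3 - <<'E'
from h import *
d=snap('wrist','w5'); s=snap('side','sd5'); 
b=s['img'][230:350,270:410,::-1]; cv2.imwrite('pics/z5.png',cv2.resize(b,None,fx=5,fy=5,interpolation=cv2.INTER_CUBIC))
E
```

```text
(no output)
```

View pics/w5.png

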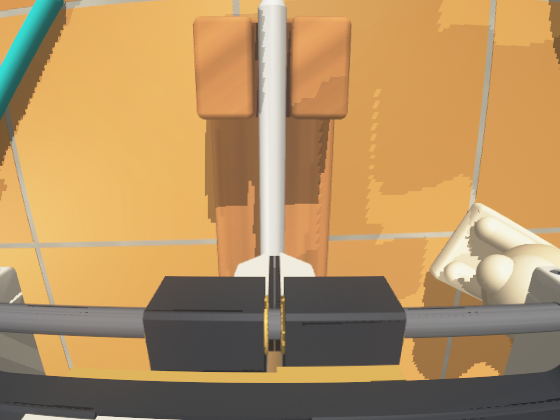

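View pics/z5.png

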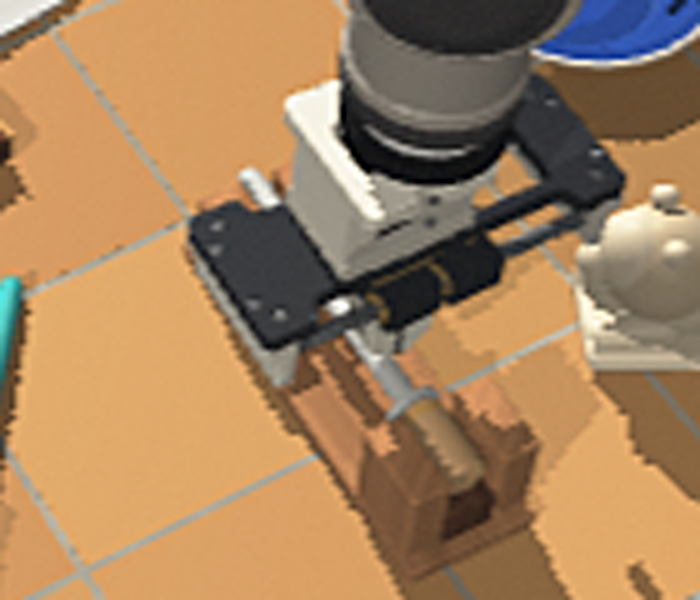

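```bash
python3 - <<'E'
from h import *
from scipy.spatial.transform import Rotation as R
o=robot.observe(); r=R.from_euler('xyz',o['tool_rot']).as_matrix(); p=o['tool_pos']
print(o['opening'],o['joint_efforts'])
d=robot.read_camera('wrist'); s=robot.read_camera('side')
for k in (0,-.0188,-.047-.0188): 
    q=p+r@[0,0,k]; print(q.round(4),proj(d,q),proj(s,q),(proj(s,q)-[270,230])*5)
E
```

```text
0.0005475652206532177 [-1.11323483e-03 -5.31441236e+01 -2.01932484e+01  3.90181015e-02
  7.19360355e-02  1.09044884e-04]
[ 0.5177 -0.292   0.0263] [[274.34312515 244.7515706 ]] [[345.68891102 305.78405748]] [[378.44455508 378.92028739]]
[ 0.5177 -0.292   0.0451] [[274.38279611 258.54738905]] [[346.47015182 301.39609441]] [[382.35075909 356.98047206]]
[ 0.5176 -0.292   0.0921] [[274.52251228 307.26889213]] [[348.49700596 290.01301944]] [[392.48502979 300.0650972 ]]
```

```bash
python3 - <<'E'
from h import *
a=cv2.imread('pics/w4.png')[200:340,180:370];b=cv2.imread('pics/w5.png')[200:340,180:370]
f=lambda i:cv2.resize(i,None,fx=4,fy=4,interpolation=cv2.INTER_CUBIC)
cv2.imwrite('pics/z6.png',np.hstack([a,b])[:, :] if 0 else cv2.resize(np.hstack([a,b]),None,fx=2.1,fy=4))
cv2.imwrite('pics/z7.png',f(b))
E
```

```text
(no output)
```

View pics/z6.png

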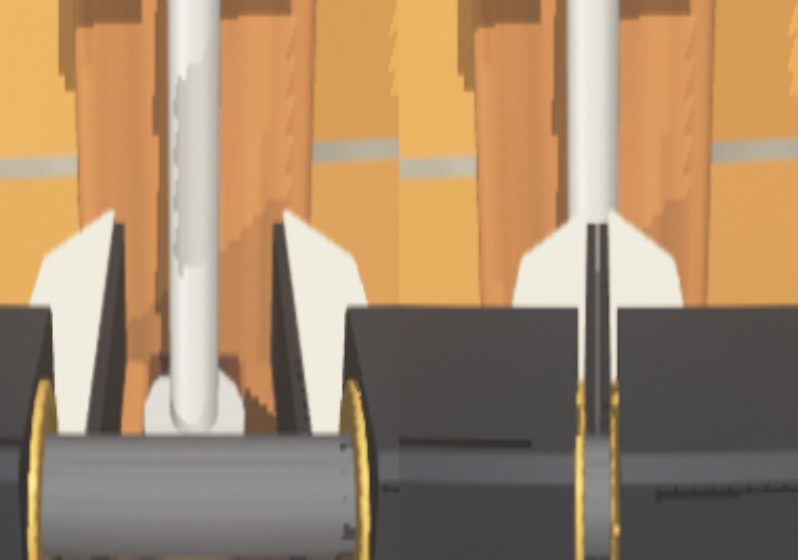

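View pics/z7.png

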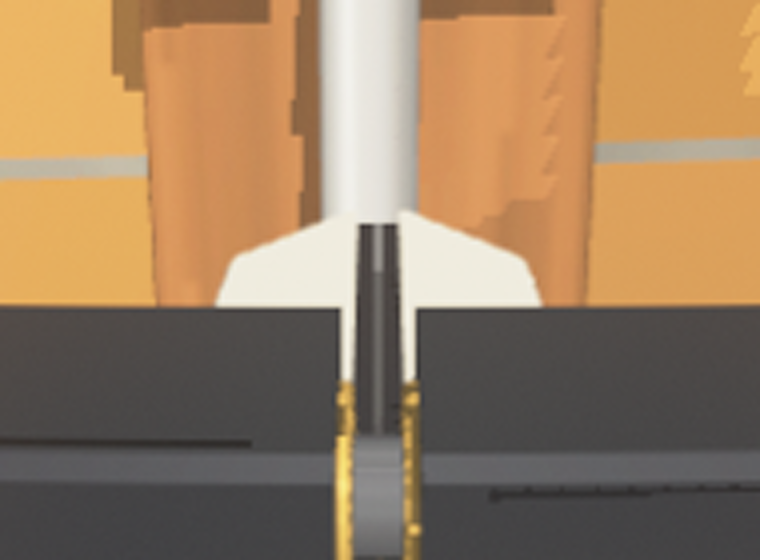

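```bash
python3 - <<'E'
from h import *
d=robot.read_camera('wrist'); print(np.round(d['T'],3),robot.observe()['tool_pos'])
for z in (.02,.03,.045,.06):
  print(z,[proj(d,q).round(1).tolist() for q in ([.5207,-.167,z],[.5161,-.3203,z])])
s=robot.read_camera('side');c=robot.read_camera('scene')
# triangulate tip from side (321,265.5) & scene
for u,v in ((319.5,266.5),): 
  for z in (.03,.045,.052): print(z,onz(s,u,v,z))
for z in (.03,.045,.052): print('scene',z,onz(c,217.5,212.5,z))
E
```

```text
[[ 1.    -0.029 -0.008  0.52 ]
 [-0.03  -0.951 -0.307 -0.208]
 [ 0.002  0.307 -0.952  0.22 ]
 [ 0.     0.     0.     1.   ]] [ 0.51769175 -0.29200814  0.02627891]
0.02 [[[273.0, 15.2]], [[273.1, 281.8]]]
0.03 [[[273.0, 10.7]], [[273.1, 289.9]]]
0.045 [[[273.0, 3.0]], [[273.1, 303.5]]]
0.06 [[[272.9, -6.1]], [[273.1, 319.1]]]
0.03 [ 0.52365852 -0.16291256  0.03      ]
0.045 [ 0.51668178 -0.1721789   0.045     ]
0.052 [ 0.51342597 -0.17650319  0.052     ]
scene 0.03 [ 0.50401942 -0.17040416  0.03      ]
scene 0.045 [ 0.51818081 -0.16572809  0.045     ]
scene 0.052 [ 0.52478945 -0.16354593  0.052     ]
```

Call:
move_arm(
  increments=[
    [50, 0, 0, 0, 0, 0, 0],
    [50, 0, 0, 0, 0, 0, 0],
    [50, 0, 0, 0, 0, 0, 0],
    [50, 0, 0, 0, 0, 0, 0],
    [50, 0, 0, 0, 0, 0, 0],
    [50, 0, 0, 0, 0, 0, 0],
    [50, 0, 0, 10, 0, 0, 0],
    [50, 0, 0, 5, 0, 0, 0],
  ],
  newtons=55,
)

```text
time: 9.55
tool_pos: [0.5178, -0.2921, 0.0106]
tool_rot: [3.141, -0.002, -0.03]
contact_force: [-0.4, -0.2, 0.6]
opening: 0.0503
```

```bash
python3 go.py 0.517 -0.2915 -0.006 3.1416 0 -0.0296; python3 - <<'E'
from h import *
snap('wrist','w6'); s=snap('side','sd6'); 
b=s['img'][230:350,270:410,::-1]; cv2.imwrite('pics/z8.png',cv2.resize(b,None,fx=5,fy=5,interpolation=cv2.INTER_CUBIC))
E
```

```text
t 9.55 pos [ 0.5178 -0.2921  0.0106] rot [ 3.1409e+00 -1.6000e-03 -2.9600e-02] F [-0.4 -0.2  0.6] op 0.0503
shift [-0.9 -0.6 16.6] turn [ 0.0007 -0.0016  0.    ]
```

View pics/z8.png

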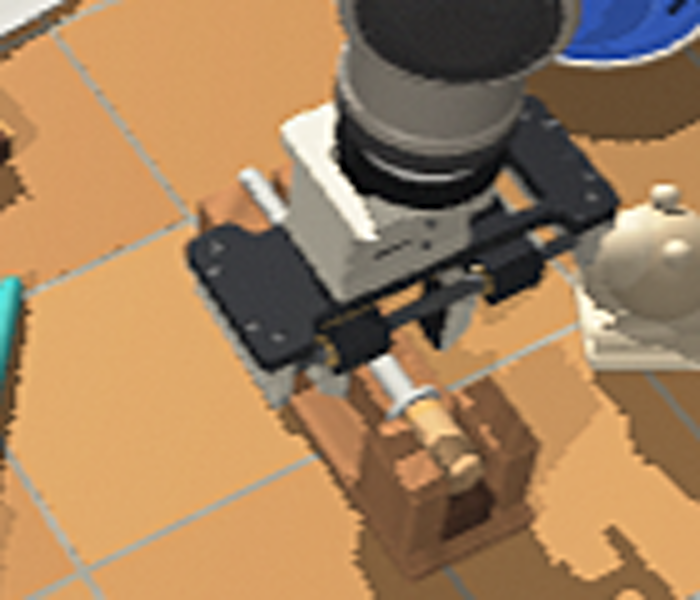

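View pics/w6.png

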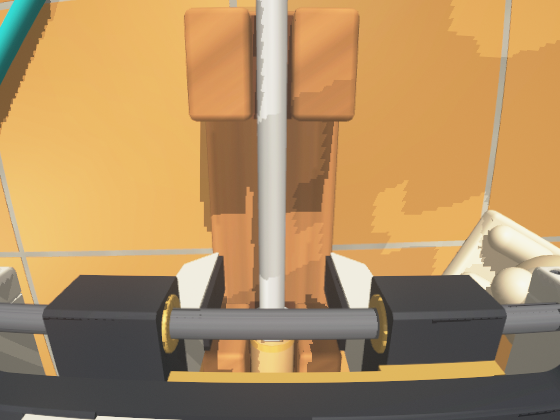

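Call:
move_arm(
  increments=[
    [50, -0.8, -0.6, 7, 0, -0.0015, 0],
    [50, 0, 0, 6, 0, 0, 0],
    [50, 0, 0, 0, 0, 0, 0],
  ],
)

```text
time: 10.02
tool_pos: [0.5168, -0.2913, -0.0036]
tool_rot: [3.141, 0.001, -0.03]
contact_force: [0.1, 0.3, 0.4]
opening: 0.0499
```

```bash
python3 go.py 0.517 -0.2915 -0.006 3.1416 0 -0.0296; python3 - <<'E'
from h import *
snap('wrist','w7'); s=snap('side','sd7'); 
b=s['img'][230:350,270:410,::-1]; cv2.imwrite('pics/z9.png',cv2.resize(b,None,fx=5,fy=5,interpolation=cv2.INTER_CUBIC))
E
```

```text
t 10.03 pos [ 0.5168 -0.2913 -0.0036] rot [ 3.1415e+00  6.0000e-04 -2.9600e-02] F [0.1 0.3 0.4] op 0.0499
shift [0.2 0.2 2.4] turn [ 0.0001  0.0006 -0.    ]
```

View pics/z9.png

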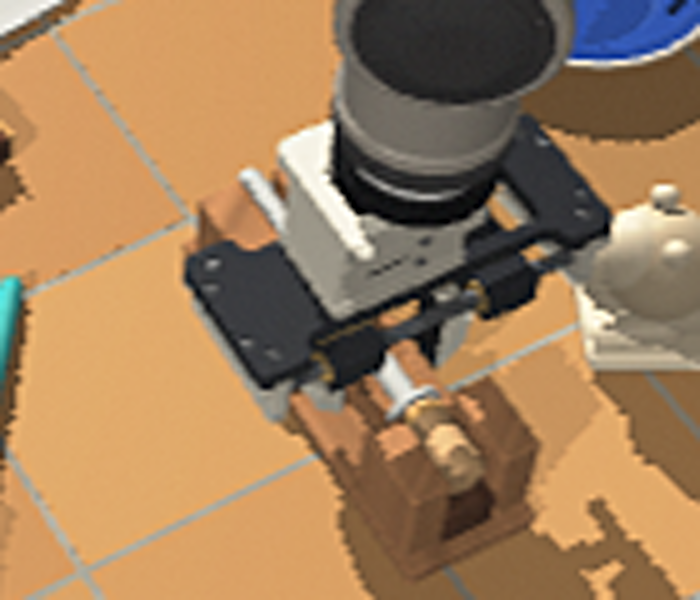

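Call:
move_arm(
  increments=[
    [50, 0, 0, 2.5, 0, 0, 0],
    [0, 0, 0, 0, 0, 0, 0],
    [0, 0, 0, 0, 0, 0, 0],
    [0, 0, 0, 0, 0, 0, 0],
    [0, 0, 0, 0, 0, 0, 0],
    [0, 0, 0, 0, 0, 0, 0],
    [0, 0, 0, 0, 0, 0, 0],
    [0, 0, 0, 0, 0, 0, 0],
  ],
  newtons=58,
)

```text
time: 11.12
tool_pos: [0.5175, -0.2919, -0.005]
tool_rot: [3.14, -0.001, -0.03]
contact_force: [-0.2, 0.1, -0.4]
opening: 0.0115
```

```bash
python3 go.py 0.517 -0.2915 -0.006 3.1416 0 -0.0296; python3 - <<'E'
from h import *
d=snap('wrist','w8')
E
```

```text
t 11.12 pos [ 0.5175 -0.2919 -0.005 ] rot [ 3.1401e+00 -1.1000e-03 -2.9600e-02] F [-0.2  0.1 -0.4] op 0.0115
shift [-0.5 -0.4  1. ] turn [ 0.0015 -0.0011 -0.0001]
```

View pics/w8.png

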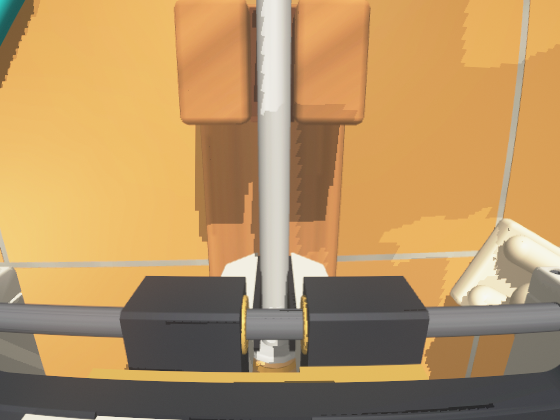

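Call:
move_arm(
  increments=[
    [0, 0, 0, -6, 0, 0, 0],
    [0, 0, 0, -15, 0, 0, 0],
    [0, 0, 0, -25, 0, 0, 0],
    [0, 0, 0, -30, 0, 0, 0],
    [0, 0, 0, -30, 0, 0, 0],
    [0, 0, 0, -10, 0, 0, 0],
    [0, 0, 0, 0, 0, 0, 0],
  ],
  newtons=58,
)

```text
time: 12.05
tool_pos: [0.517, -0.2914, 0.1177]
tool_rot: [3.14, -0.001, -0.029]
contact_force: [-0.4, 0.5, -2.1]
opening: 0.0116
```

```bash
python3 go.py 0.554 0.021 0.13 3.1416 0 -0.124; python3 - <<'E'
from h import *
d=snap('wrist','w9');d=snap('side','sd9')
E
```

```text
t 12.05 pos [ 0.517  -0.2914  0.1177] rot [ 3.1399e+00 -1.2000e-03 -2.9400e-02] F [-0.4  0.5 -2.1] op 0.0116
shift [  27.8 -313.3  -12.8] turn [ 0.0017 -0.0013  0.0946]
```

View pics/w9.png

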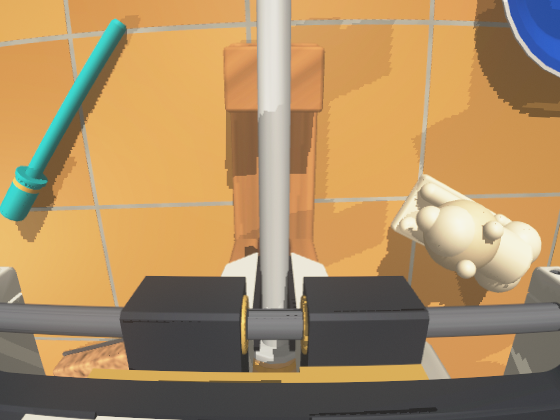

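View pics/sd9.png

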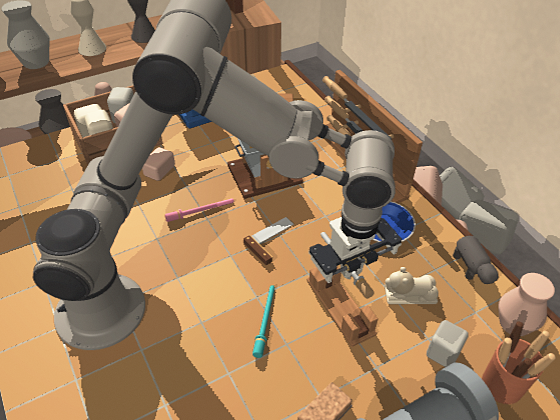

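Call:
move_arm(
  increments=[
    [0, 3, -20, 0, 0, 0, 0.01],
    [0, 4, -35, 0, 0, 0, 0.014],
    [0, 4, -40, 0, 0, 0, 0.014],
    [0, 4, -40, 0, 0, 0, 0.014],
    [0, 4, -40, 0, 0, 0, 0.014],
    [0, 4, -40, 0, 0, 0, 0.014],
    [0, 4, -40, 0, 0, 0, 0.014],
    [0, 0, -20, 0, 0, 0, 0],
    [0, 0, -5, 0, 0, 0, 0],
    [0, 0, 0, 0, 0, 0, 0],
  ],
)

```text
time: 13.4
tool_pos: [0.5592, -0.0044, 0.1025]
tool_rot: [-3.138, 0.025, -0.129]
contact_force: [0.6, 0.5, -2.2]
opening: 0.0119
```

```bash
python3 go.py 0.554 0.021 0.0525 3.1416 0 -0.124
```

```text
t 13.4 pos [ 0.5592 -0.0044  0.1025] rot [-3.1376  0.0251 -0.1287] F [ 0.6  0.5 -2.2] op 0.0119
shift [ -7.2 -24.3  50.3] turn [-0.004   0.0251 -0.0048]
```

Call:
move_arm(
  increments=[
    [0, -4, 0, 18, -0.004, 0.025, -0.005],
    [0, -3, 0, 18, 0, 0, 0],
    [0, 0, 0, 12, 0, 0, 0],
    [0, 0, 0, 0, 0, 0, 0],
  ],
)

```text
time: 13.9
tool_pos: [0.5514, -0.0076, 0.0525]
tool_rot: [3.141, 0.0, -0.128]
contact_force: [0.2, 0.2, -1.0]
opening: 0.0113
```

```bash
python3 go.py 0.554 0.021 0.0525 3.1416 0 -0.124; python3 - <<'E'
from h import *
d=snap('wrist','w10');d=snap('side','sd10');d=snap('scene','s10')
E
```

```text
t 13.9 pos [ 0.5514 -0.0076  0.0525] rot [ 3.1405e+00  2.0000e-04 -1.2800e-01] F [ 0.2  0.2 -1. ] op 0.0113
shift [ -1.  -28.7  -0.1] turn [ 0.0011  0.0002 -0.004 ]
```

View pics/w10.png

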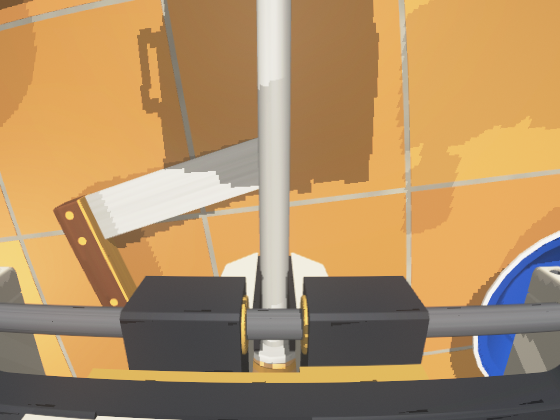

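View pics/sd10.png

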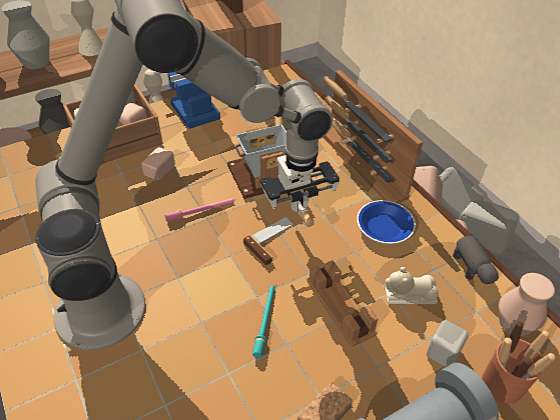

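View pics/s10.png

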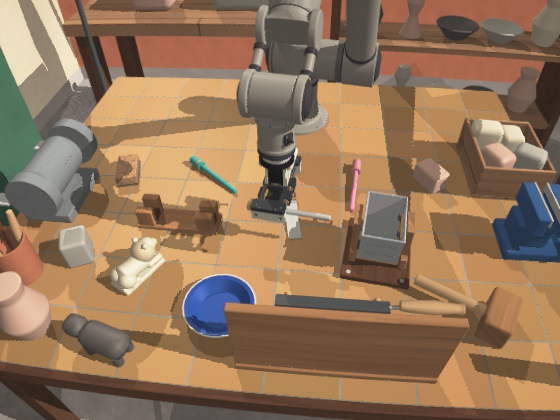

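```bash
python3 - <<'E'
from h import *
a=cv2.imread('pics/s10.png'); c=robot.read_camera('scene')
x0,y0,w,h=245,180,180,110
z=cv2.resize(a[y0:y0+h,x0:x0+w],None,fx=4.4,fy=4.4,interpolation=cv2.INTER_CUBIC)
T=[(.5514,-.0076,.1025),(.5674,.1164,.1025),(.5733,.175,.1025)]
for q in proj(c,np.array(T)): 
    p=(q-[x0,y0]+.5)*4.4; print(q.round(1),p.round()); cv2.circle(z,tuple(int(k) for k in p),3,(0,0,255),-1)
cv2.imwrite('pics/z10.png',z)
E
```

```text
[277.3 209.6] [144. 132.]
[329.5 217.5] [374. 167.]
[354.8 220.9] [485. 182.]
```

View pics/z10.png

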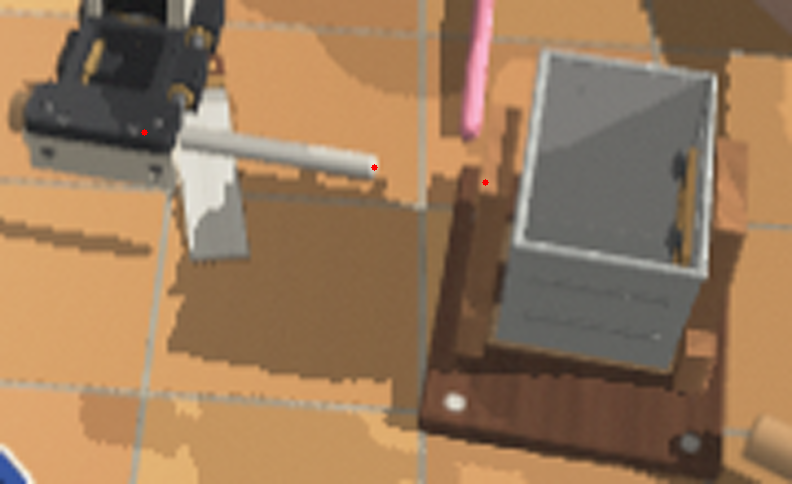

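```bash
python3 - <<'E'
from h import *
a=cv2.imread('pics/s1.png'); c=robot.read_camera('scene')
x0,y0,w,h=330,180,100,120
sc=5
z=cv2.resize(a[y0:y0+h,x0:x0+w],None,fx=sc,fy=sc,interpolation=cv2.INTER_CUBIC)
p=(.5816,.2415,-.1242)
def W(L): 
    co,si=np.cos(p[2]),np.sin(p[2]); L=np.array(L)/1000.
    return np.array([p[0]+co*L[0]-si*L[1],p[1]+si*L[0]+co*L[1],L[2]])
for L in [(95,-80,0),(95,80,0),(-95,-80,0),(32,-67,127),(-32,-67,127),(32,-51,127),(32,67,127),(-32,67,127),(32,51,127)]:
    q=(proj(c,W(L))[0]-[x0,y0]+.5)*sc; print(L,q.round()); cv2.circle(z,tuple(int(k) for k in q),3,(0,0,255),-1)
cv2.imwrite('pics/z11.png',z)
E
```

```text
(95, -80, 0) [ 54. 497.]
(95, 80, 0) [399. 554.]
(-95, -80, 0) [ 99. 206.]
(32, -67, 127) [125. 221.]
(-32, -67, 127) [139. 122.]
(32, -51, 127) [161. 226.]
(32, 67, 127) [430. 267.]
(-32, 67, 127) [430. 164.]
(32, 51, 127) [393. 261.]
```

View pics/z11.png

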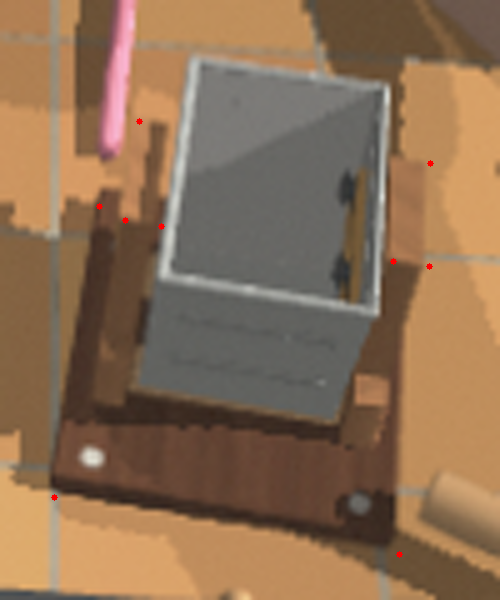

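```bash
python3 go.py 0.5554 0.0455 0.0525 3.1416 0 -0.124
```

```text
t 14.15 pos [ 0.5525 -0.0071  0.054 ] rot [ 3.1405 -0.0032 -0.127 ] F [-0.2 -0.8 -1.9] op 0.0115
shift [ -3.8 -52.5   1.5] turn [ 0.0011 -0.0032 -0.003 ]
```

Call:
move_arm(
  increments=[
    [0, -2, -18, 1, 0, -0.003, -0.003],
    [0, -2, -18, 0, 0, 0, 0],
    [0, 0, -12, 0, 0, 0, 0],
    [0, 0, 0, 0, 0, 0, 0],
  ],
)

```text
time: 14.65
tool_pos: [0.5553, 0.0456, 0.0539]
tool_rot: [3.141, -0.002, -0.122]
contact_force: [-0.2, 0.1, -2.1]
opening: 0.0109
```

```bash
python3 go.py 0.5554 0.0455 0.0525 3.1416 0 -0.124;  python3 - <<'E'
from h import *
d=snap('side','sd11');c=snap('scene','s11')
x0,y0,w,h=300,170,120,90
cv2.imwrite('pics/z12.png',cv2.resize(c['img'][y0:y0+h,x0:x0+w,::-1],None,fx=6,fy=6,interpolation=cv2.INTER_CUBIC))
x0,y0=215,115
cv2.imwrite('pics/z13.png',cv2.resize(d['img'][y0:y0+h,x0:x0+w,::-1],None,fx=6,fy=6,interpolation=cv2.INTER_CUBIC))
E
python3 go.py 0.5554 0.0455 0.0525 3.1416 0 -0.124;
```

```text
t 14.65 pos [0.5553 0.0456 0.0539] rot [ 3.141e+00 -1.800e-03 -1.223e-01] F [-0.2  0.1 -2.1] op 0.0109
shift [0.1 0.1 1.4] turn [ 0.0006 -0.0018  0.0017]
t 14.75 pos [0.5552 0.0445 0.0538] rot [ 3.1408e+00 -1.6000e-03 -1.2350e-01] F [-0.8 -0.1 -1.8] op 0.0113
shift [ 0.1 -1.   1.3] turn [ 0.0008 -0.0016  0.0005]
```

View pics/z12.png

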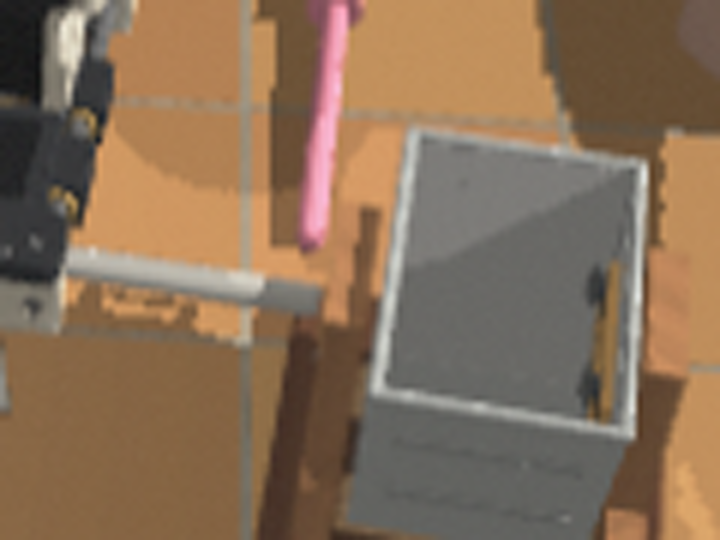

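View pics/z13.png

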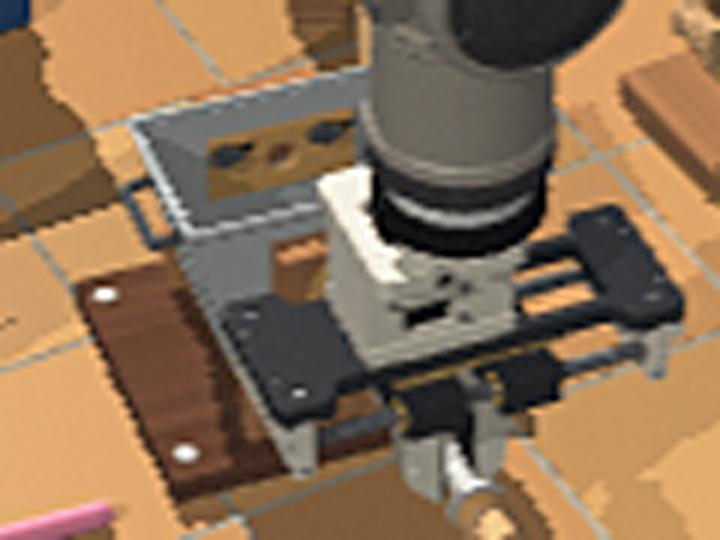

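Call:
move_arm(
  increments=[
    [0, 0, -3, 1.5, 0, -0.0016, 0],
    [0, 0, -4, 0, 0, 0, 0],
    [0, 0, -3, 0, 0, 0, 0],
  ],
)

```text
time: 15.12
tool_pos: [0.5566, 0.0538, 0.0522]
tool_rot: [3.14, 0.0, -0.125]
contact_force: [-0.9, -0.3, -2.1]
opening: 0.0115
```

```bash
python3 go.py 0.5566 0.0555 0.0525 3.1416 0 -0.124
```

```text
t 15.12 pos [0.5566 0.0538 0.0522] rot [ 3.1405e+00  1.0000e-04 -1.2520e-01] F [-0.9 -0.3 -2.1] op 0.0115
shift [-0.2 -1.7 -0.3] turn [ 0.0011  0.0001 -0.0012]
```

Call:
move_arm(
  increments=[
    [0, 0, -3, 0, 0, 0, 0],
    [0, 0, -3, 0, 0, 0, 0],
  ],
)

```text
time: 15.38
tool_pos: [0.5575, 0.06, 0.0522]
tool_rot: [3.141, -0.0, -0.125]
contact_force: [0.3, 0.3, -2.5]
opening: 0.0115
```

Call:
move_arm(
  increments=[
    [0, 0, -3, 0, 0, 0, 0],
    [0, 0, -3, 0, 0, 0, 0],
  ],
)

```text
time: 15.62
tool_pos: [0.5583, 0.0664, 0.0522]
tool_rot: [3.141, -0.0, -0.126]
contact_force: [-0.2, -0.5, -1.8]
opening: 0.0112
```

```bash
python3 go.py 0.558 0.066 0.0525 3.1416 0 -0.124
```

```text
t 15.62 pos [0.5583 0.0664 0.0522] rot [ 3.1405e+00 -1.0000e-04 -1.2550e-01] F [-0.2 -0.5 -1.8] op 0.0112
shift [-0.2  0.4 -0.3] turn [ 0.0011 -0.0001 -0.0015]
```

Call:
move_arm(
  increments=[
    [0, 0.3, -3, 0.3, 0, 0, 0.001],
    [0, 0, -2, 0, 0, 0, 0],
  ],
)

```text
time: 15.88
tool_pos: [0.5592, 0.0717, 0.0519]
tool_rot: [3.14, -0.0, -0.126]
contact_force: [0.4, -2.5, -2.0]
opening: 0.0115
```

Call:
move_arm(
  increments=[
    [0, 0, -2, 0, 0, 0, 0],
    [0, 0, -2, 0, 0, 0, 0],
  ],
)

```text
time: 16.12
tool_pos: [0.5598, 0.0754, 0.0519]
tool_rot: [3.14, -0.0, -0.126]
contact_force: [-0.1, -2.4, -1.6]
opening: 0.0113
```

Call:
move_arm(
  increments=[
    [0, 0, -2, 0, 0, 0, 0],
    [0, 0, -2, 0, 0, 0, 0],
  ],
)

```text
time: 16.38
tool_pos: [0.5603, 0.0794, 0.052]
tool_rot: [3.139, -0.0, -0.127]
contact_force: [0.2, -1.4, -1.1]
opening: 0.0115
```

```bash
python3 - <<'E'
from h import *
d=snap('side','sd12');c=snap('scene','s12')
x0,y0,w,h=320,170,110,100
cv2.imwrite('pics/z14.png',cv2.resize(c['img'][y0:y0+h,x0:x0+w,::-1],None,fx=6,fy=6,interpolation=cv2.INTER_CUBIC))
w=snap('wrist','w12')
E
python3 go.py 0.5554 0.0455 0.0525 3.1416 0 -0.124;
```

```text
t 16.52 pos [0.5603 0.0796 0.052 ] rot [ 3.1397e+00 -1.0000e-04 -1.2640e-01] F [-0.3 -0.3 -2.2] op 0.0113
shift [-0.6 34.4 -0.5] turn [ 0.0019 -0.     -0.0024]
```

View pics/z14.png

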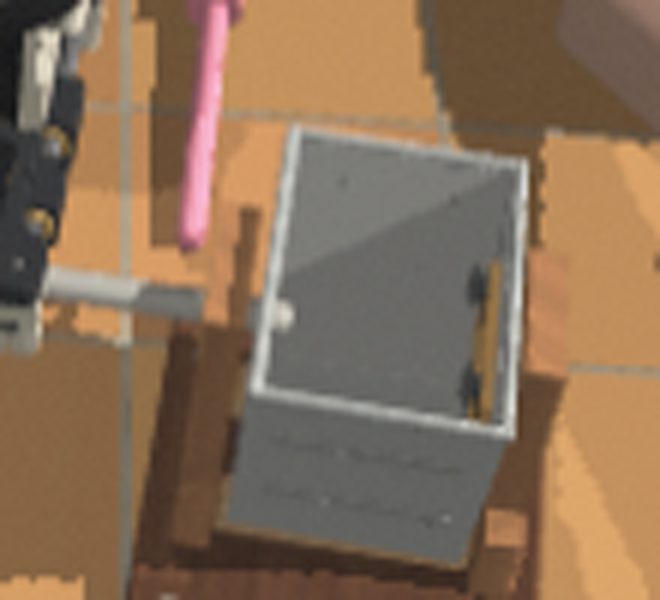

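View pics/w12.png

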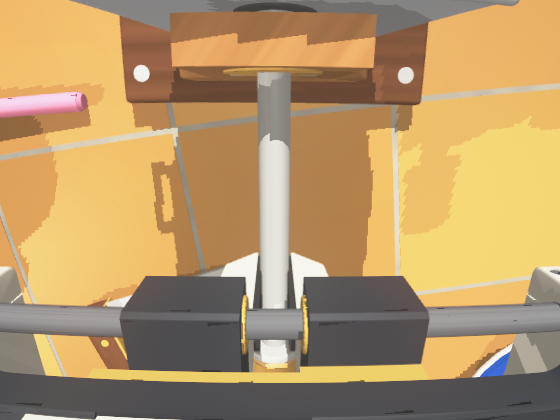

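Call:
move_arm(
  increments=[
    [0, 0, -5, 0, 0.001, 0, 0],
    [0, 0, -5, 0, 0, 0, 0],
    [0, 0, -5, 0, 0, 0, 0],
  ],
)

```text
time: 16.9
tool_pos: [0.5622, 0.095, 0.0519]
tool_rot: [3.141, 0.0, -0.127]
contact_force: [0.3, -1.6, -0.8]
opening: 0.0114
```

Call:
move_arm(
  increments=[
    [0, 0, -5, 0, 0, 0, 0],
    [0, 0, -5, 0, 0, 0, 0],
    [0, 0, -5, 0, 0, 0, 0],
  ],
)

```text
time: 17.27
tool_pos: [0.5643, 0.1112, 0.0519]
tool_rot: [3.14, 0.0, -0.126]
contact_force: [0.1, -1.9, -1.8]
opening: 0.0113
```

```bash
cat > ins.py <<'E'
# usage: ins.py tip_in(mm) yaw_offset pitch_off(nose down +) [z]
import sys
from go import *
M=np.array([.5724,.175]); psi=-.1255
def tgt(tin,dy,pd,z=.052):
    y=psi+dy; u=np.array([-np.sin(y),np.cos(y)]); u0=np.array([-np.sin(psi),np.cos(psi)])
    P=M+.008*u0; g=P+u*((tin-8-125)/1000.)
    # pitch: nose down pd -> roll = pi - pd ; tool rotates about x; rod offset .05 above tcp
    c=(133-tin)/1000.
    # grip height relative to pivot: +c*sin(pd)
    zz=z+c*np.sin(pd)
    g2=g+u*(.05*np.sin(pd))
    return [g2[0],g2[1],zz],[np.pi+pd,0,y]
a=list(map(float,sys.argv[1:])); p,r=tgt(*a); print('target',np.round(p,4),np.round(r,4)); delta(p,r)
o=robot.observe(); y=o['tool_rot'][2]; u=np.array([-np.sin(y),np.cos(y)]); t=o['tool_pos'][:2]+.125*u; u0=np.array([-np.sin(psi),np.cos(psi)]); v0=np.array([u0[1],-u0[0]])
print('tip in',(t-M)@u0*1000,'tip x',(t-M)@v0*1000, 'F along',o['contact_force'][:2]@u0,'lat',o['contact_force'][:2]@v0)
E
python3 ins.py 85 -0.079 0.0
```

```text
target [0.5637 0.1359 0.052 ] [ 3.1416  0.     -0.2045]
t 17.27 pos [0.5643 0.1112 0.0519] rot [ 3.1405e+00  1.0000e-04 -1.2640e-01] F [ 0.1 -1.9 -1.8] op 0.0113
shift [ -3.7 -24.5  -0.1] turn [0.0011 0.     0.0781]
tip in 60.648836982976256 tip x 0.04105382082169977 F along -1.8609708099073552 lat 0.3752939202267668
```

```bash
sed -i 's/g2=g+u\*(/g2=g-u*(/; s/np.pi+pd/np.pi-pd/' ins.py; python3 ins.py 85 -0.079 0.02
```

```text
target [0.5635 0.135  0.053 ] [ 3.1216  0.     -0.2045]
t 17.27 pos [0.5643 0.1112 0.0519] rot [ 3.1405e+00  1.0000e-04 -1.2640e-01] F [ 0.1 -1.9 -1.8] op 0.0113
shift [ -3.8 -23.5  -1.1] turn [-0.0189 -0.0008  0.0781]
tip in 60.648836982976256 tip x 0.04105382082169977 F along -1.8609708099073552 lat 0.3752939202267668
```

Call:
move_arm(
  increments=[
    [0, -1.2, -7.8, -0.4, -0.006, 0, 0.026],
    [0, -1.4, -7.8, -0.4, -0.006, 0, 0.026],
    [0, -1.6, -6, -0.3, -0.006, 0, 0.026],
  ],
)

```text
time: 17.65
tool_pos: [0.5628, 0.1347, 0.0527]
tool_rot: [3.122, 0.001, -0.207]
contact_force: [0.5, -2.4, -1.7]
opening: 0.0111
```

```bash
python3 ins.py 85 -0.079 0.02
```

```text
target [0.5635 0.135  0.053 ] [ 3.1216  0.     -0.2045]
t 17.65 pos [0.5628 0.1347 0.0527] rot [ 3.1222e+00  6.0000e-04 -2.0700e-01] F [ 0.5 -2.4 -1.7] op 0.0111
shift [ 0.6 -0.4 -0.3] turn [-0.0006  0.0007 -0.0025]
tip in 83.35681260589227 tip x 5.690934253833822 F along -2.3343216536425477 lat 0.7975381663536135
```

Look at the nose against the bush plate.

```bash
python3 - <<'E'
from h import *
d=snap('side','sd13');c=snap('scene','s13')
x0,y0,w,h=350,170,80,80
a=cv2.resize(c['img'][y0:y0+h,x0:x0+w,::-1],None,fx=5,fy=7,interpolation=cv2.INTER_CUBIC)
x0,y0=225,115
b=cv2.resize(d['img'][y0:y0+h,x0:x0+w,::-1],None,fx=5,fy=7,interpolation=cv2.INTER_CUBIC)
cv2.imwrite('pics/z15.png',np.hstack([a,b]))
E
```

```text
(no output)
```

View pics/z15.png

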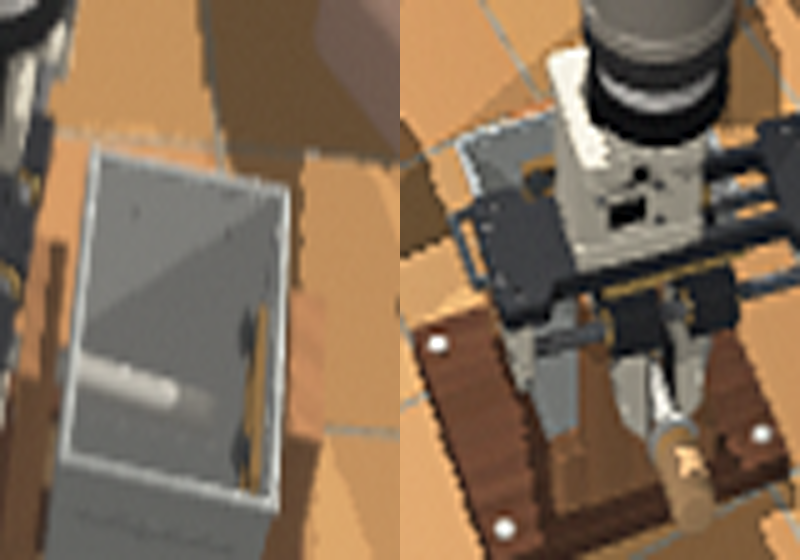

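Call:
move_arm(
  increments=[
    [0, 0, -4, 0, 0, 0, 0],
    [0, 0, -4, 0, 0, 0, 0],
  ],
)

```text
time: 18.0
tool_pos: [0.5647, 0.1433, 0.0526]
tool_rot: [3.123, 0.0, -0.205]
contact_force: [0.4, -0.3, -0.8]
opening: 0.0113
```

Call:
move_arm(
  increments=[
    [0, 0, -3, 0, 0, 0, 0],
    [0, 0, -3, 0, 0, 0, 0],
  ],
)

```text
time: 18.25
tool_pos: [0.566, 0.1495, 0.0524]
tool_rot: [3.123, 0.001, -0.205]
contact_force: [0.6, -0.6, -1.4]
opening: 0.0115
```

```bash
python3 ins.py 103 -0.079 0.02
```

```text
target [0.5671 0.1526 0.0526] [ 3.1216  0.     -0.2045]
t 18.25 pos [0.566  0.1495 0.0524] rot [ 3.1232e+00  6.0000e-04 -2.0490e-01] F [ 0.6 -0.6 -1.4] op 0.0115
shift [ 0.5 -3.3 -0.3] turn [-0.0016  0.0006 -0.0004]
tip in 98.45724463786577 tip x 6.725229721132054 F along -0.5642809280335189 lat 0.6303826588369735
```

Call:
move_arm(
  increments=[
    [0, 0.3, -3, 0, 0, 0, 0],
    [0, 0, -2, 0, 0, 0, 0],
  ],
)

```text
time: 18.5
tool_pos: [0.5671, 0.1546, 0.0522]
tool_rot: [3.123, 0.001, -0.205]
contact_force: [-0.7, -1.0, -1.8]
opening: 0.0116
```

Call:
move_arm(
  increments=[
    [0, 0, -2, 0, 0, 0, 0],
    [0, 0, -2, 0, 0, 0, 0],
  ],
)

```text
time: 18.75
tool_pos: [0.5679, 0.1587, 0.0521]
tool_rot: [3.123, 0.001, -0.205]
contact_force: [-0.5, -3.0, -1.2]
opening: 0.0113
```

```bash
python3 ins.py 113 -0.079 0.02
```

```text
target [0.5691 0.1624 0.0524] [ 3.1216  0.     -0.2045]
t 18.75 pos [0.5679 0.1587 0.0521] rot [ 3.1229e+00  1.2000e-03 -2.0480e-01] F [-0.5 -3.  -1.2] op 0.0113
shift [ 0.4 -3.8 -0.4] turn [-0.0013  0.0012 -0.0003]
tip in 107.8748737370125 tip x 7.525031714511009 F along -3.0629610102374336 lat -0.12631914363468116
```

Call:
move_arm(
  increments=[
    [0, 0, -2, 0, 0, 0, 0],
    [0, 0, -1, 0, 0, 0, 0],
  ],
)

```text
time: 19.0
tool_pos: [0.5678, 0.1584, 0.0521]
tool_rot: [3.117, 0.002, -0.204]
contact_force: [-1.3, -4.1, 0.0]
opening: 0.0116
```

```bash
python3 ins.py 113 -0.079 0.02; python3 - <<'E'
from h import *
c=snap('scene','s14');d=snap('wrist','w14')
x0,y0,w,h=340,170,100,85
a=cv2.resize(c['img'][y0:y0+h,x0:x0+w,::-1],None,fx=6,fy=6,interpolation=cv2.INTER_CUBIC)
cv2.imwrite('pics/z16.png',a)
E
```

```text
target [0.5691 0.1624 0.0524] [ 3.1216  0.     -0.2045]
t 19.0 pos [0.5678 0.1584 0.0521] rot [ 3.1169e+00  2.4000e-03 -2.0370e-01] F [-1.3 -4.1  0. ] op 0.0116
shift [ 0.5 -4.1 -0.4] turn [0.0047 0.0024 0.0009]
tip in 107.58232688623481 tip x 7.287081644172519 F along -4.19557356527737 lat -0.8095377380158223
```

View pics/z16.png

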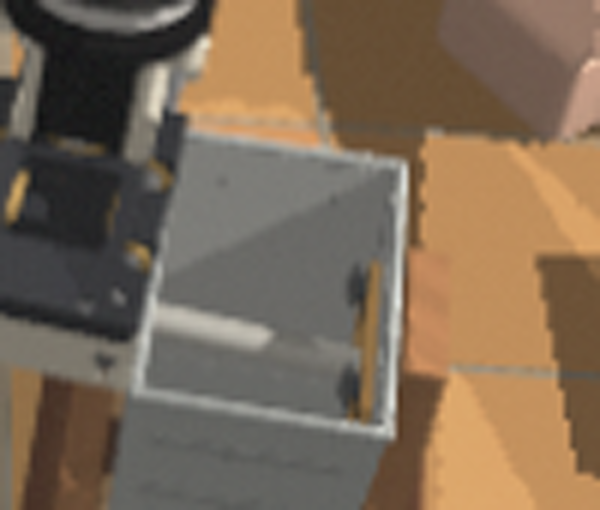

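View pics/w14.png

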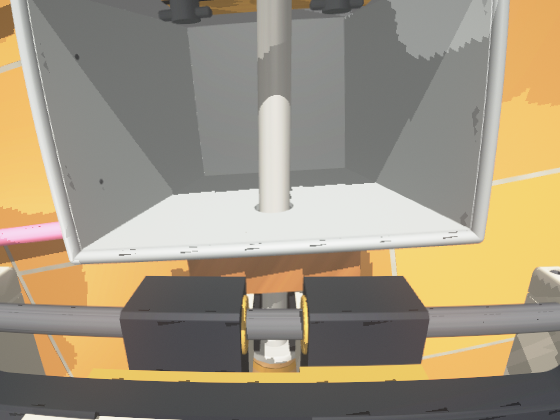

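```bash
python3 - <<'E'
from h import *
s=robot.read_camera('side')
b=cv2.imread('pics/sd1.png'); 
cv2.imwrite('pics/z17.png',cv2.resize(b[120:165,230:300],None,fx=11,fy=11,interpolation=cv2.INTER_CUBIC))
p=(.5782,.2418,-.1196)
def loc(d,uv,yl):
    o,r=ray(d,*uv); co,si=np.cos(p[2]),np.sin(p[2]); n=np.array([-si,co,0]); q=o+r*((yl/1000+n@[p[0],p[1],0]-n@o)/(n@r))
    e=q-[p[0],p[1],0]; return (np.array([co*e[0]+si*e[1],-si*e[0]+co*e[1],e[2]])*1000).round(1)
for yl in (36,40): print(loc(s,(215+280/6-.4,115+152/6-.4),yl),loc(s,(220+292/7-.4,125+105/7-.4),yl))
E
```

```text
[  6.7  36.  102. ] [  6.9  36.  103.3]
[ 8.2 40.  98.5] [ 8.4 40.  99.8]
```

View pics/z17.png

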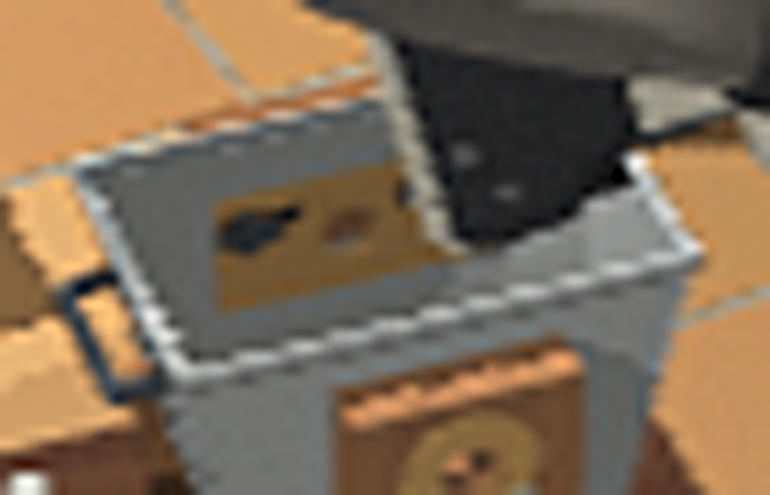

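```bash
python3 ins.py 107 -0.09 0.02; python3 - <<'E'
from h import *
o=robot.observe(); print(o['torque'],o['contact_force'])
d=robot.read_camera('wrist')
u=np.array([.125,.992]);v=np.array([.992,-.125]);M=np.array([.5724,.175])
def L(x,y,z): q=M+u*y/1000+v*x/1000; return np.array([q[0],q[1],z/1000])
for n,l in dict(topfront=(0,0,127),topl=(-32,0,127),topback=(0,16,127),hole=(1.5,27,102),bush=(8,107,99)).items(): print(n,proj(d,L(*l)).round(0))
E
```

```text
target [0.5676 0.1566 0.0525] [ 3.1216  0.     -0.2155]
t 19.15 pos [0.5679 0.1584 0.0522] rot [ 3.1171e+00  2.3000e-03 -2.0370e-01] F [-0.7 -6.3  0.6] op 0.0112
shift [ 0.2  1.9 -0.3] turn [0.0045 0.002  0.0118]
tip in 107.60229093375125 tip x 7.336395928147622 F along -6.363091084557502 lat 0.09074672986273435
[-0.83817873  0.28772718  0.13465975] [-0.70644028 -6.32440553  0.64722804]
topfront [[277. 287.]]
topl [[194. 292.]]
topback [[274. 248.]]
hole [[276. 199.]]
bush [[276. -13.]]
```

Call:
move_arm(
  increments=[
    [0, 0.2, 2, 0, 0.004, 0.002, 0.015],
    [0, 0, -2, 0, 0, 0, 0],
    [0, 0, -2, 0, 0, 0, 0],
  ],
)

```text
time: 19.58
tool_pos: [0.5677, 0.1583, 0.0521]
tool_rot: [3.117, 0.001, -0.219]
contact_force: [-3.0, -14.8, 2.4]
opening: 0.0116
```

```bash
python3 ins.py 113 -0.09 0.02
```

```text
target [0.5689 0.1624 0.0524] [ 3.1216  0.     -0.2155]
t 19.57 pos [0.5677 0.1583 0.0521] rot [ 3.1175e+00  1.1000e-03 -2.1920e-01] F [ -3.  -14.8   2.4] op 0.0116
shift [ 0.3 -4.3 -0.4] turn [ 0.0041  0.0012 -0.0036]
tip in 107.3223743194868 tip x 9.145814881816433 F along -15.05811714601029 lat -1.1297294136515341
```

```bash
python3 - <<'E'
from h import *
d=snap('wrist','w15')
cv2.imwrite('pics/z18.png',cv2.resize(d['img'][180:380,180:380,::-1],None,fx=3.8,fy=3,interpolation=cv2.INTER_CUBIC))
cv2.imwrite('pics/z19.png',cv2.resize(d['img'][0:90,130:400,::-1],None,fx=2.9,fy=4,interpolation=cv2.INTER_CUBIC))
E
```

```text
(no output)
```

View pics/z18.png

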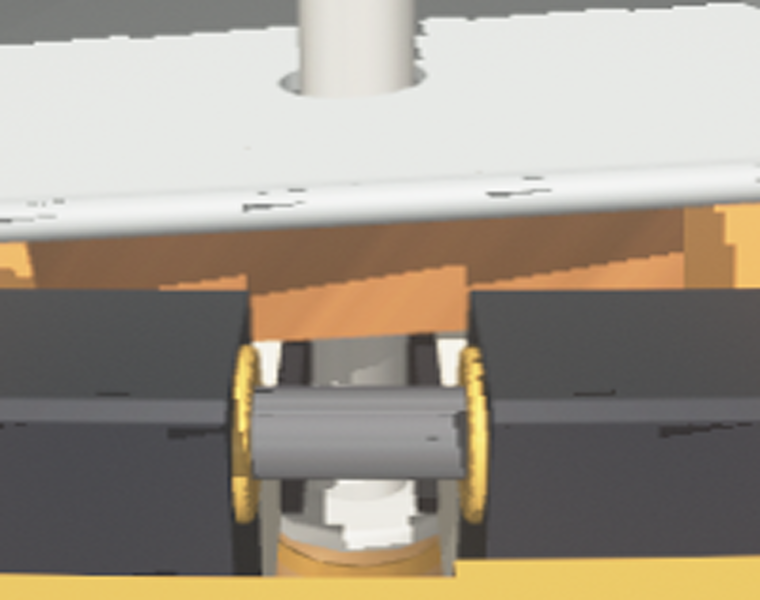

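View pics/z19.png

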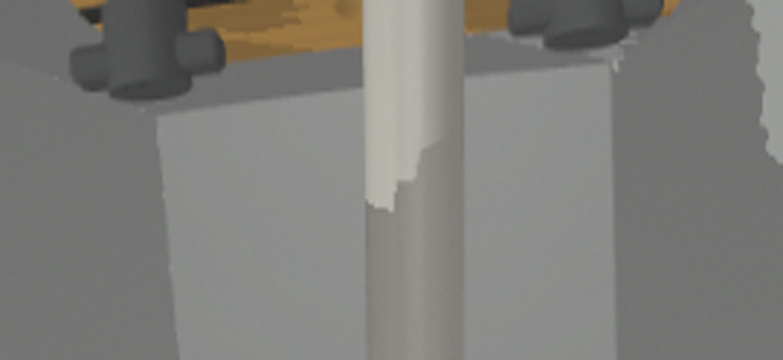

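```bash
python3 ins.py 105 -0.072 0.005
```

```text
target [0.5679 0.1552 0.0521] [ 3.1366  0.     -0.1975]
t 19.62 pos [0.5677 0.1583 0.0522] rot [ 3.1173e+00  1.2000e-03 -2.1920e-01] F [ -2.7 -10.    2.4] op 0.0114
shift [0.8 2.9 0.1] turn [ 0.0193  0.0015 -0.0216]
tip in 107.27133869278563 tip x 9.14652282014586 F along -10.221925493931861 lat -1.4687825918574131
```

Call:
move_arm(
  increments=[
    [0, 0.6, 2.5, 0, 0.019, 0.0015, -0.021],
    [0, 0, -2.5, 0, 0, 0, 0],
    [0, 0, -2, 0, 0, 0, 0],
  ],
)

```text
time: 20.0
tool_pos: [0.5686, 0.1597, 0.0519]
tool_rot: [3.135, 0.0, -0.198]
contact_force: [-2.4, -8.3, 0.8]
opening: 0.0115
```

```bash
python3 ins.py 113 -0.072 0.005
```

```text
target [0.5694 0.1631 0.0521] [ 3.1366  0.     -0.1975]
t 20.0 pos [0.5686 0.1597 0.0519] rot [ 3.1347e+00  4.0000e-04 -1.9800e-01] F [-2.4 -8.3  0.8] op 0.0115
shift [ 0.2 -3.5 -0.2] turn [ 0.0019  0.0004 -0.0005]
tip in 109.04179123731066 tip x 7.176609398730271 F along -8.517619946802355 lat -1.297699587682802
```

Call:
move_arm(
  increments=[
    [0, 0.3, 1.5, 0, 0.004, 0, -0.02],
    [0, 0, -2, 0, 0, 0, 0],
    [0, 0, -2, 0, 0, 0, 0],
  ],
)

```text
time: 20.38
tool_pos: [0.5691, 0.1601, 0.0519]
tool_rot: [3.133, 0.001, -0.176]
contact_force: [-3.3, -15.4, 2.3]
opening: 0.0115
```

```bash
python3 ins.py 113 -0.055 0.000
```

```text
target [0.5698 0.1633 0.052 ] [ 3.1416  0.     -0.1805]
t 20.38 pos [0.5691 0.1601 0.0519] rot [ 3.1335e+00  8.0000e-04 -1.7590e-01] F [ -3.3 -15.4   2.3] op 0.0115
shift [ 0.2 -3.2 -0.1] turn [0.0081 0.0007 0.0046]
tip in 109.67544945127675 tip x 4.867979438632056 F along -15.732968315770677 lat -1.3332517377382191
```

```bash
cat > ov.py <<'E'
from go import *
import sys
c=snap('scene','s_'+sys.argv[1])
o=robot.observe(); r=R.from_euler('xyz',o['tool_rot']); p=o['tool_pos']
x0,y0,w,h=350,185,80,65; sc=9
z=cv2.resize(c['img'][y0:y0+h,x0:x0+w,::-1],None,fx=sc,fy=sc,interpolation=cv2.INTER_CUBIC)
z2=z.copy()
def pt(P,col,rad=2):
    q=(proj(c,P)[0]-[x0,y0]+.5)*sc; cv2.circle(z,tuple(int(k) for k in q),rad,col,-1); return q.round()
for k in (.04,.06,.08,.1,.125):
    P=p+r.apply([0,-k,-.05]); print(k,P.round(4),pt(P,(0,0,255)))
M=np.array([.5724,.175]);u=np.array([.1252,.9921]);v=np.array([.9921,-.1252])
for a in np.linspace(0,6.28,16):
    q=M+u*.108+v*(.008+.008*np.cos(a)); pt(np.array([q[0],q[1],.0995+.008*np.sin(a)]),(0,255,0))
cv2.imwrite('pics/ov_'+sys.argv[1]+'.png',z)
E
python3 ov.py a
```

```text
0.04 [0.5762 0.1998 0.1016] [145. 344.]
0.06 [0.5797 0.2195 0.1014] [222. 359.]
0.08 [0.5832 0.2392 0.1013] [300. 374.]
0.1 [0.5867 0.2589 0.1011] [379. 389.]
0.125 [0.5911 0.2835 0.1009] [477. 408.]
```

View pics/ov_a.png

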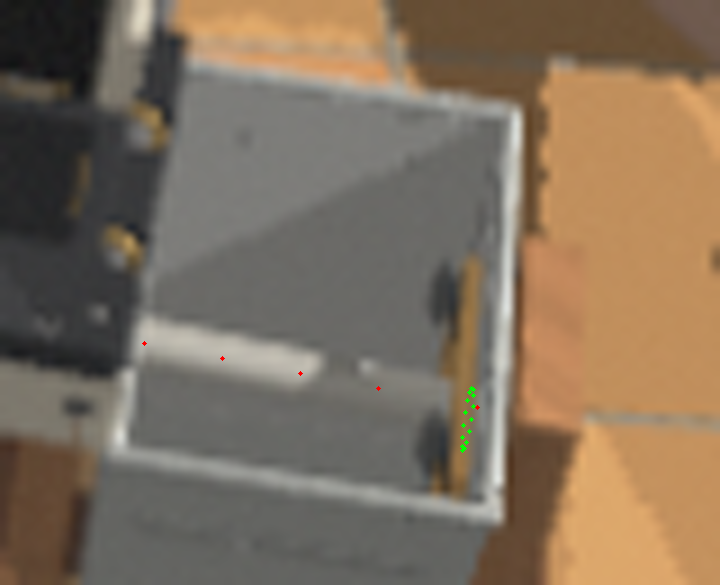

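Call:
move_arm(
  increments=[
    [0, 0.2, 1, 0, 0.004, 0, -0.015],
    [0, 0.4, 0, 0, 0, 0, -0.018],
    [0, 0.4, 0, 0, 0, 0, -0.018],
    [0, 0, 0, 0, 0, 0, 0],
  ],
)

```text
time: 20.92
tool_pos: [0.5706, 0.1599, 0.052]
tool_rot: [3.138, -0.0, -0.122]
contact_force: [-0.6, -2.0, -2.2]
opening: 0.0114
```

```bash
python3 ins.py 110 0 0.000; python3 ov.py b; python3 -c "
from h import *
print(robot.observe()['torque'])"
```

```text
target [0.5705 0.1601 0.052 ] [ 3.1416  0.     -0.1255]
t 20.93 pos [0.5706 0.1599 0.052 ] rot [ 3.1384e+00 -1.0000e-04 -1.2240e-01] F [-0.6 -2.  -2.2] op 0.0114
shift [-0.1 -0.3 -0. ] turn [ 0.0032 -0.0001  0.0031]
tip in 109.74854966651223 tip x -0.3032295691899056 F along -2.0316473187360473 lat -0.30236606780313213
0.04 [0.5755 0.1997 0.1019] [144. 341.]
0.06 [0.5779 0.2196 0.1018] [222. 353.]
0.08 [0.5804 0.2394 0.1018] [301. 364.]
0.1 [0.5828 0.2593 0.1017] [379. 376.]
0.125 [0.5859 0.2841 0.1016] [478. 391.]
[-0.27081465  0.06287574 -0.09017859]
```

View pics/ov_b.png

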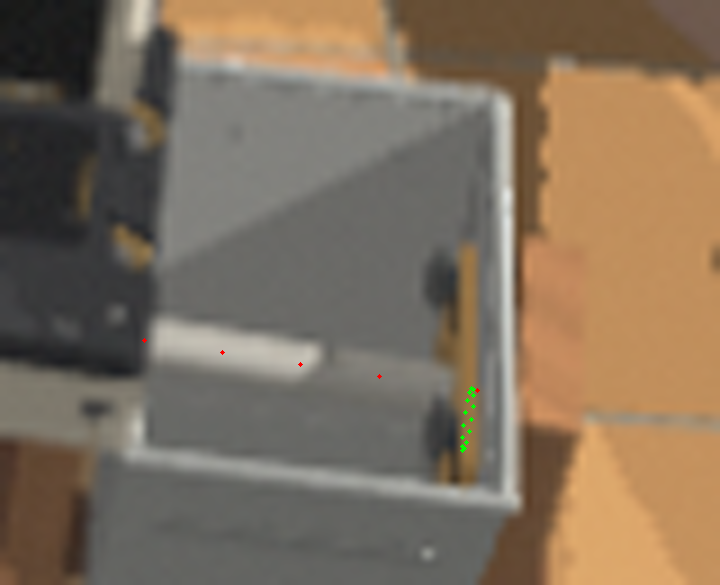

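Call:
move_arm(
  increments=[
    [0, 0, -2, 0, 0.003, 0, 0.003],
    [0, 0, -1.5, 0, 0, 0, 0],
  ],
)

```text
time: 21.22
tool_pos: [0.5705, 0.1609, 0.052]
tool_rot: [3.137, 0.001, -0.126]
contact_force: [-1.6, -9.8, 0.4]
opening: 0.0115
```

```bash
python3 ins.py 112 0 0.000
```

```text
target [0.5708 0.1621 0.052 ] [ 3.1416  0.     -0.1255]
t 21.23 pos [0.5705 0.1609 0.052 ] rot [ 3.1372e+00  9.0000e-04 -1.2600e-01] F [-1.6 -9.8  0.4] op 0.0115
shift [ 0.1 -1.3 -0. ] turn [ 0.0044  0.0009 -0.0005]
tip in 110.74113018317546 tip x -0.03172794095288381 F along -9.902505856466231 lat -0.31556684212576447
```

Call:
move_arm(
  increments=[
    [0, 0, 0.7, 0, 0.004, 0, 0],
    [60, 0, 0, 0, 0, 0, 0],
    [60, 0, 0, 0, 0, 0, 0],
    [60, 0, 0, 0, 0, 0, 0],
    [60, 0, 0, 0, 0, 0, 0],
    [60, 0, 0, 0, 0, 0, 0],
    [60, 0, 0, 0, 0, 0, 0],
    [60, 0, 0, 0, 0, 0, 0],
  ],
)

```text
time: 22.22
tool_pos: [0.5709, 0.1614, 0.0528]
tool_rot: [-3.14, -0.001, -0.126]
contact_force: [-1.2, 0.3, 0.2]
opening: 0.0601
```

```bash
python3 ins.py 112 0 0.000; python3 - <<'E'
from h import *
snap('wrist','w16')
E
```

```text
target [0.5708 0.1621 0.052 ] [ 3.1416  0.     -0.1255]
t 22.23 pos [0.5709 0.1614 0.0528] rot [-3.1398e+00 -6.0000e-04 -1.2610e-01] F [-1.2  0.3  0.2] op 0.0601
shift [-0.2 -0.7  0.8] turn [-0.0018 -0.0006 -0.0006]
tip in 111.30536378825288 tip x 0.32380335728142245 F along 0.10560656414282599 lat -1.2390850379035596
```

View pics/w16.png

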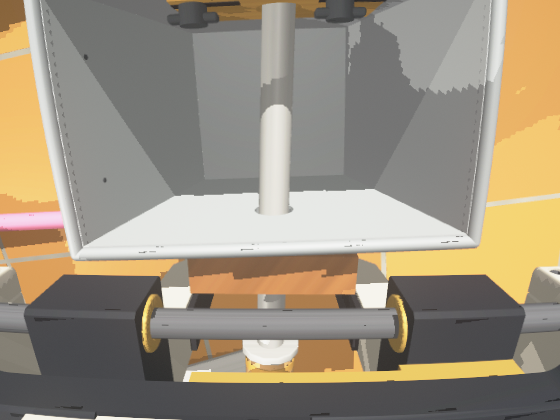

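Call:
move_arm(
  increments=[
    [60, 0, 15, 0, 0, 0, 0],
    [60, 0, 20, 0, 0, 0, 0],
    [60, 0, 18, 0, 0, 0, 0],
    [60, 0, 0, 0, 0, 0, 0],
  ],
)

```text
time: 22.78
tool_pos: [0.5638, 0.1041, 0.0528]
tool_rot: [-3.14, -0.001, -0.127]
contact_force: [-0.0, -0.1, -0.9]
opening: 0.0601
```

```bash
python3 go.py 0.5638 0.107 0.052 3.1416 0 -.1255; python3 - <<'E'
from h import *
snap('wrist','w17')
E
```

```text
t 22.77 pos [0.5638 0.1041 0.0528] rot [-3.1401e+00 -9.0000e-04 -1.2710e-01] F [-0.  -0.1 -0.9] op 0.0601
shift [-0.4 -2.8  0.8] turn [-0.0015 -0.0009 -0.0016]
```

View pics/w17.png

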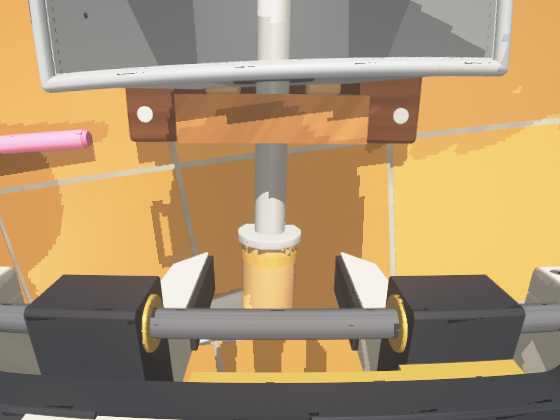

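Call:
move_arm(
  increments=[
    [60, -0.8, -1.5, 0.5, -0.001, -0.001, -0.001],
    [0, 0, 0, 0, 0, 0, 0],
    [0, 0, 0, 0, 0, 0, 0],
    [0, 0, 0, 0, 0, 0, 0],
    [0, 0, 0, 0, 0, 0, 0],
    [0, 0, 0, 0, 0, 0, 0],
    [0, 0, 0, 0, 0, 0, 0],
  ],
  newtons=50,
)

```text
time: 23.7
tool_pos: [0.5633, 0.1079, 0.0523]
tool_rot: [-3.141, -0.0, -0.124]
contact_force: [-0.2, 0.4, 1.0]
opening: 0.0231
```

```bash
python3 go.py 0.5638 0.107 0.052 3.1416 0 -.1255; python3 - <<'E'
from h import *
d=snap('wrist','w18');
E
```

```text
t 23.7 pos [0.5633 0.1079 0.0523] rot [-3.1406e+00 -1.0000e-04 -1.2380e-01] F [-0.2  0.4  1. ] op 0.0231
shift [0.6 0.9 0.3] turn [-0.001  -0.0001  0.0017]
```

View pics/w18.png

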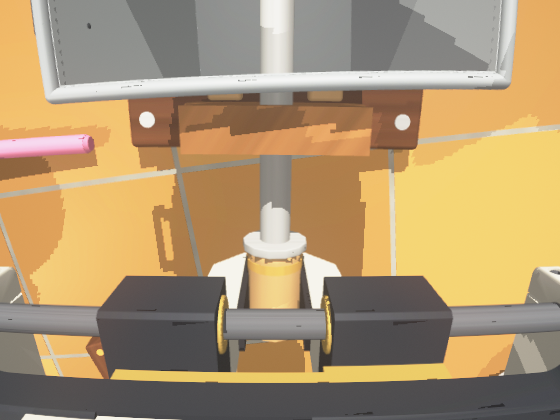

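```bash
python3 - <<'E'
from h import *
d=robot.read_camera('wrist')
M=np.array([.5724,.175]);u=np.array([.1252,.9921]);v=np.array([.9921,-.1252])
for uv,z in (((275,241),.1023),((275,152),.127),((277,120),.109)):
    q=onz(d,*uv,z); print(q.round(4),((q[:2]-M)@u*1000).round(1),((q[:2]-M)@v*1000).round(1))
# predicted disc outline rows
for c in (-.040,-.043,-.046):
  q=M+u*c; print(c,[proj(d,[q[0],q[1],.1023+s]).round(0).tolist() for s in (-.014,0,.014)])
E
```

```text
[0.5664 0.1311 0.1023] -44.3 -0.5
[0.5715 0.1733 0.127 ] -1.8 -0.6
[0.5735 0.1826 0.109 ] 7.7 0.2
-0.04 [[[276.0, 221.0]], [[276.0, 232.0]], [[276.0, 245.0]]]
-0.043 [[[276.0, 227.0]], [[276.0, 238.0]], [[276.0, 251.0]]]
-0.046 [[[276.0, 233.0]], [[276.0, 245.0]], [[276.0, 258.0]]]
```

```bash
sed 's/(.04,.06,.08,.1,.125)/(.092,.112,.132,.152,.177)/' ov.py > ov2.py; python3 ov2.py c; python3 - <<'E'
import cv2,numpy as np
print(np.abs(0))
a=cv2.imread('pics/s_b.png')[185:250,350:430];b=cv2.imread('pics/s_c.png')[185:250,350:430]
cv2.imwrite('pics/cmp.png',np.hstack([cv2.resize(i,None,fx=5,fy=9,interpolation=cv2.INTER_CUBIC) for i in (a,b)]))
E
```

```text
0.092 [0.5747 0.1992 0.1024] [142. 337.]
0.112 [0.5772 0.219  0.1024] [220. 349.]
0.132 [0.5796 0.2389 0.1024] [299. 360.]
0.152 [0.5821 0.2587 0.1024] [377. 372.]
0.177 [0.5852 0.2835 0.1025] [476. 386.]
0
```

View pics/cmp.png

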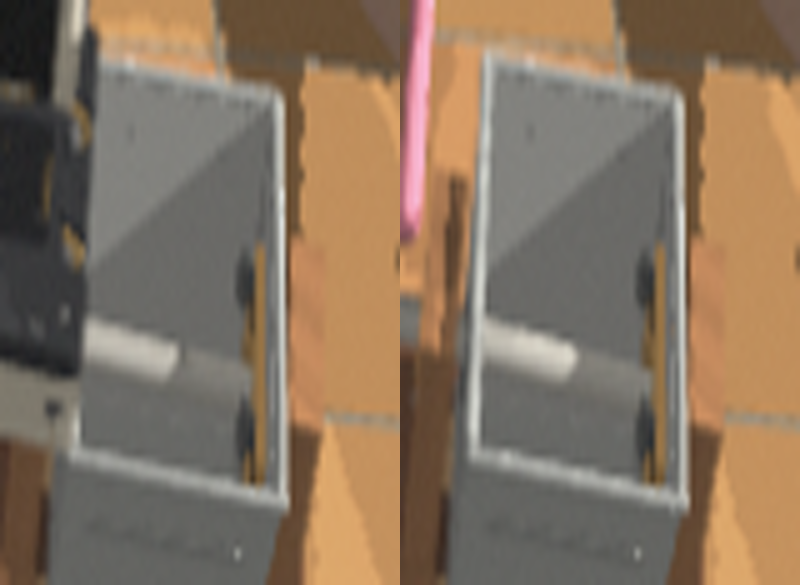

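View pics/ov_c.png

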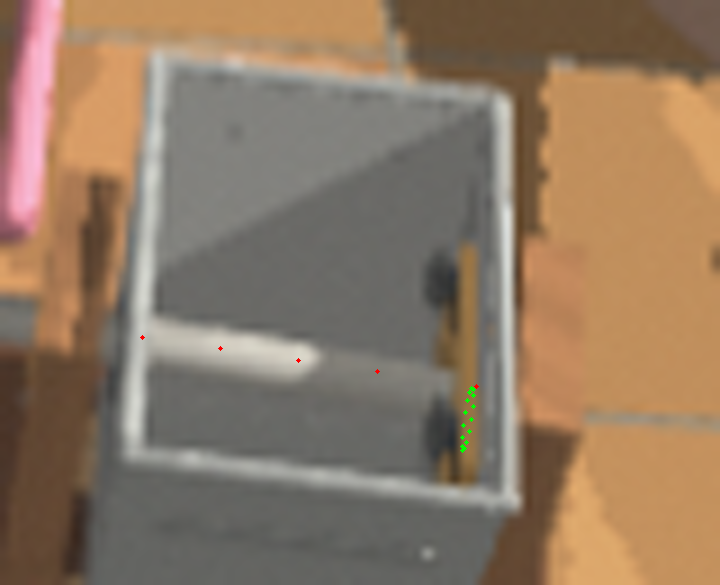

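Call:
move_arm(
  increments=[
    [0, 0, -0.7, 1.0, 0.015, 0, 0],
    [0, 0, -0.7, 1.2, 0.015, 0, 0],
    [0, 0, 0, 0, 0, 0, 0],
  ],
  newtons=60,
)

```text
time: 24.22
tool_pos: [0.5637, 0.1095, 0.0503]
tool_rot: [-3.108, -0.001, -0.124]
contact_force: [-0.1, 1.2, -0.0]
opening: 0.0229
```

```bash
python3 go.py 0.5633 0.1094 0.050 -3.1116 0 -.1255; python3 ov2.py d
```

```text
t 24.23 pos [0.5637 0.1095 0.0503] rot [-3.108e+00 -6.000e-04 -1.239e-01] F [-0.1  1.2 -0. ] op 0.0229
shift [-0.4  0.2  0.3] turn [-0.0036 -0.0005  0.0017]
0.092 [0.5748 0.1991 0.1033] [143. 335.]
0.112 [0.5773 0.219  0.104 ] [221. 345.]
0.132 [0.5797 0.2388 0.1047] [300. 355.]
0.152 [0.5822 0.2587 0.1053] [379. 365.]
0.177 [0.5853 0.2834 0.1062] [478. 377.]
```

View pics/ov_d.png

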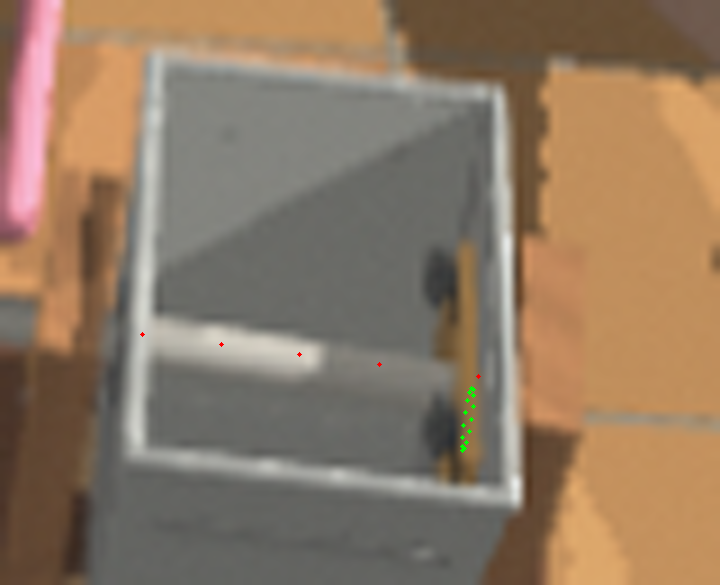

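Call:
move_arm(
  increments=[
    [0, 0, -2.5, 0.9, 0.012, 0, 0.001],
    [0, 0, -2, 0, 0, 0, 0],
    [0, 0, -2, 0, 0, 0, 0],
  ],
)

```text
time: 24.65
tool_pos: [0.5641, 0.1129, 0.05]
tool_rot: [-3.1, -0.0, -0.124]
contact_force: [-0.4, -4.4, 2.3]
opening: 0.0226
```

```bash
sed -i 's/\.125\*u; u0/TL*u; u0/; s/^M=/TL=.177\nM=/' ins.py; python3 ins.py 112 0 0.000; python3 ov2.py e
```

```text
target [0.5708 0.1621 0.052 ] [ 3.1416  0.     -0.1255]
t 24.65 pos [0.5641 0.1129 0.05  ] rot [-3.1004e+00 -2.0000e-04 -1.2380e-01] F [-0.4 -4.4  2.3] op 0.0226
shift [  0.6 -49.7   0.1] turn [-0.0412 -0.0001  0.0017]
tip in 114.38243988354094 tip x -0.7658170216490838 F along -4.464790794204577 lat 0.1465985901408633
0.092 [0.5752 0.2023 0.1038] [155. 336.]
0.112 [0.5777 0.2222 0.1046] [234. 345.]
0.132 [0.5801 0.242  0.1054] [313. 354.]
0.152 [0.5826 0.2618 0.1063] [392. 364.]
0.177 [0.5857 0.2866 0.1073] [492. 376.]
```

View pics/ov_e.png

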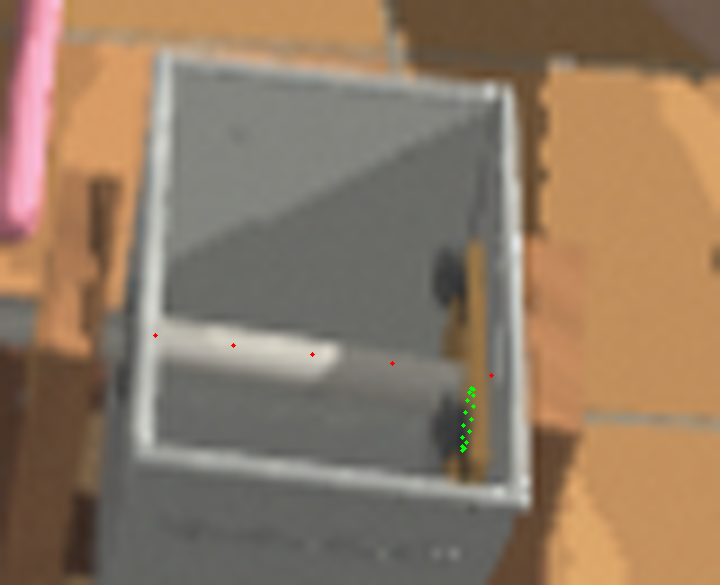

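Call:
move_arm(
  increments=[
    [0, 0, -2, 0, 0, 0, 0],
    [0, 0, -2, 0, 0, 0, 0],
  ],
)

```text
time: 24.95
tool_pos: [0.5644, 0.1158, 0.0501]
tool_rot: [-3.102, 0.0, -0.124]
contact_force: [-0.5, -4.8, 2.4]
opening: 0.023
```

Call:
move_arm(
  increments=[
    [0, 0, -2, 0, 0, 0, 0],
    [0, 0, -2, 0, 0, 0, 0],
  ],
)

```text
time: 25.2
tool_pos: [0.5645, 0.1182, 0.0499]
tool_rot: [-3.105, 0.001, -0.124]
contact_force: [-1.0, -8.1, 2.3]
opening: 0.0229
```

```bash
python3 ins.py 112 0 0.000; python3 ov2.py f
```

```text
target [0.5708 0.1621 0.052 ] [ 3.1416  0.     -0.1255]
t 25.2 pos [0.5645 0.1182 0.0499] rot [-3.1046e+00  1.3000e-03 -1.2390e-01] F [-1.  -8.1  2.3] op 0.0229
shift [  0.8 -44.4  -0.5] turn [-0.037   0.0013  0.0016]
tip in 119.63617620411225 tip x -1.039245045358515 F along -8.12106442602976 lat 0.06451932470660149
0.092 [0.5757 0.2079 0.1033] [177. 340.]
0.112 [0.5781 0.2277 0.104 ] [256. 349.]
0.132 [0.5806 0.2476 0.1048] [335. 359.]
0.152 [0.5831 0.2674 0.1055] [414. 369.]
0.177 [0.5862 0.2922 0.1064] [513. 381.]
```

View pics/ov_f.png

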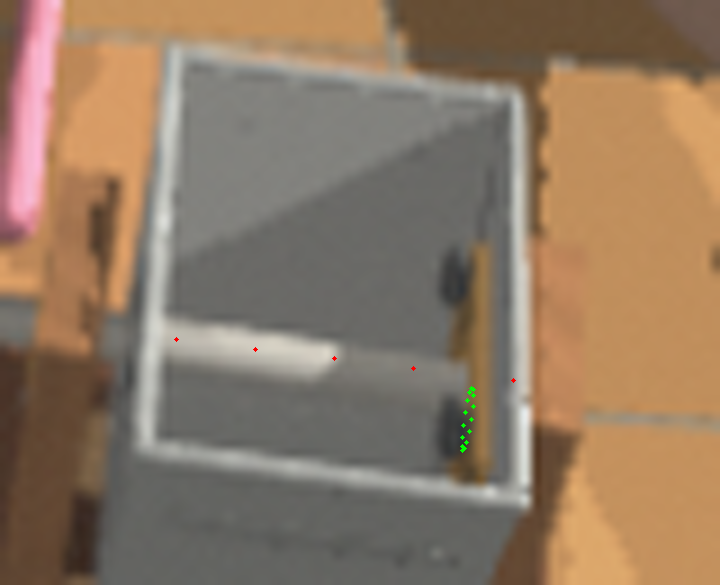

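Call:
move_arm(
  increments=[
    [0, 0, 1.5, 0.8, 0.012, 0, 0],
    [0, 0, 0, 1.0, 0.014, 0, 0],
    [0, 0, -2, 0, 0, 0, 0],
    [0, 0, -2, 0, 0, 0, 0],
  ],
)

```text
time: 25.75
tool_pos: [0.565, 0.1213, 0.0494]
tool_rot: [-3.076, -0.0, -0.123]
contact_force: [-1.6, -7.6, 3.7]
opening: 0.0228
```

```bash
python3 ins.py 112 0 0.000
```

```text
target [0.5708 0.1621 0.052 ] [ 3.1416  0.     -0.1255]
t 25.75 pos [0.565  0.1213 0.0494] rot [-3.076  -0.     -0.1225] F [-1.6 -7.6  3.7] op 0.0228
shift [  0.7 -41.3   0.1] turn [-0.0656  0.0001  0.003 ]
tip in 122.82151413532462 tip x -1.1063455295171558 F along -7.784227996037737 lat -0.6056445400079816
```

Call:
move_arm(
  increments=[
    [0, 0, -2, 0, 0, 0, 0],
    [0, 0, -2, 0, 0, 0, 0],
  ],
)

```text
time: 26.0
tool_pos: [0.5653, 0.1232, 0.0496]
tool_rot: [-3.079, 0.0, -0.122]
contact_force: [-1.3, -7.5, 2.8]
opening: 0.0228
```

```bash
python3 ins.py 112 0 0.000; python3 ov2.py g
```

```text
target [0.5708 0.1621 0.052 ] [ 3.1416  0.     -0.1255]
t 26.0 pos [0.5653 0.1232 0.0496] rot [-3.0786e+00  2.0000e-04 -1.2200e-01] F [-1.3 -7.5  2.8] op 0.0228
shift [  0.7 -39.4   0.1] turn [-0.063   0.0003  0.0034]
tip in 124.69007682878866 tip x -1.16256864444801 F along -7.6432526193918555 lat -0.38551499364883923
0.092 [0.5762 0.2114 0.1053] [192. 336.]
0.112 [0.5786 0.2312 0.1066] [271. 345.]
0.132 [0.581  0.251  0.1078] [350. 353.]
0.152 [0.5834 0.2708 0.1091] [430. 361.]
0.177 [0.5865 0.2956 0.1107] [530. 371.]
```

View pics/ov_g.png

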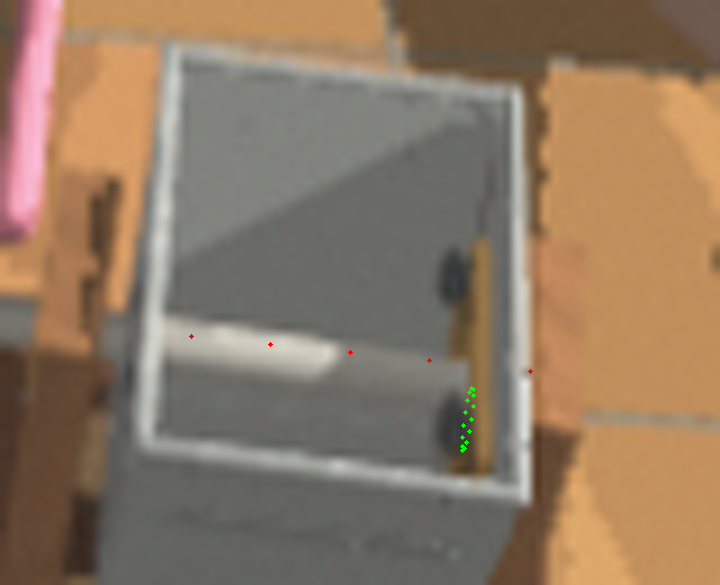

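Call:
move_arm(
  increments=[
    [0, 0, -2.5, 0, 0, 0, 0],
    [0, 0, -2.5, 0, 0, 0, 0],
  ],
)

```text
time: 26.3
tool_pos: [0.5657, 0.1263, 0.0496]
tool_rot: [-3.081, 0.001, -0.122]
contact_force: [-2.1, -6.4, 3.3]
opening: 0.0231
```

```bash
python3 ins.py 112 0 0.000
```

```text
target [0.5708 0.1621 0.052 ] [ 3.1416  0.     -0.1255]
t 26.3 pos [0.5657 0.1263 0.0496] rot [-3.0809e+00  6.0000e-04 -1.2170e-01] F [-2.1 -6.4  3.3] op 0.0231
shift [  0.7 -36.2  -0.2] turn [-0.0607  0.0007  0.0038]
tip in 127.87374982396405 tip x -1.2403217715997155 F along -6.631071619275717 lat -1.259466614382692
```

Call:
move_arm(
  increments=[
    [0, 0.5, -3, 0, 0, 0, 0.003],
    [0, 0, -3, 0, 0, 0, 0],
  ],
)

```text
time: 26.55
tool_pos: [0.566, 0.1301, 0.0497]
tool_rot: [-3.084, 0.003, -0.124]
contact_force: [-1.8, -6.9, 3.3]
opening: 0.0227
```

```bash
python3 ins.py 112 0 0.000; python3 ov2.py h
```

```text
target [0.5708 0.1621 0.052 ] [ 3.1416  0.     -0.1255]
t 26.55 pos [0.566  0.1301 0.0497] rot [-3.0837e+00  2.6000e-03 -1.2400e-01] F [-1.8 -6.9  3.3] op 0.0227
shift [  0.7 -32.4  -0.5] turn [-0.0578  0.0026  0.0014]
tip in 131.6929446758203 tip x -0.9570666506014177 F along -7.114646526643131 lat -0.9027907401463422
0.092 [0.5772 0.2187 0.1049] [221. 342.]
0.112 [0.5797 0.2385 0.1061] [300. 351.]
0.132 [0.5821 0.2584 0.1072] [379. 359.]
0.152 [0.5846 0.2782 0.1084] [459. 368.]
0.177 [0.5877 0.3029 0.1098] [559. 379.]
```

View pics/ov_h.png

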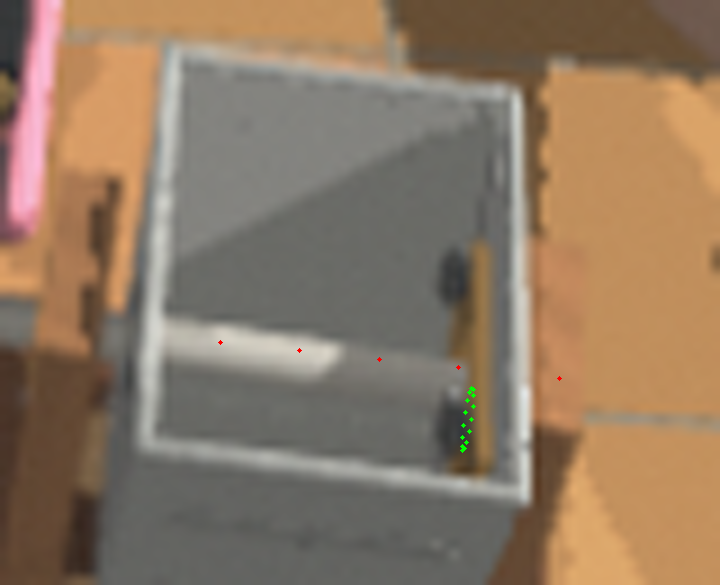

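Call:
move_arm(
  increments=[
    [0, 0.3, -3, -0.5, 0, 0, 0.001],
    [0, 0, -3, 0, 0, 0, 0],
    [0, 0, -3, 0, 0, 0, 0],
  ],
)

```text
time: 26.98
tool_pos: [0.5666, 0.137, 0.0497]
tool_rot: [-3.087, 0.005, -0.125]
contact_force: [-1.5, -7.1, 1.6]
opening: 0.0227
```

```bash
python3 ins.py 112 0 0.000
```

```text
target [0.5708 0.1621 0.052 ] [ 3.1416  0.     -0.1255]
t 26.98 pos [0.5666 0.137  0.0497] rot [-3.0866  0.0046 -0.1246] F [-1.5 -7.1  1.6] op 0.0227
shift [  1.  -25.5  -0.9] turn [-0.055   0.0046  0.0008]
tip in 138.56358567665808 tip x -1.1250952672968197 F along -7.272716459480275 lat -0.5733303116326914
```

Call:
move_arm(
  increments=[
    [0, 0.3, -3, -0.3, 0, -0.003, 0],
    [0, 0, -3, 0, 0, 0, 0],
    [0, 0, -3, 0, 0, 0, 0],
    [0, 0, -3, 0, 0, 0, 0],
  ],
)

```text
time: 27.48
tool_pos: [0.5676, 0.1455, 0.0497]
tool_rot: [-3.091, 0.01, -0.124]
contact_force: [-0.7, -6.5, 2.9]
opening: 0.0227
```

```bash
python3 ins.py 112 0 0.000; python3 - <<'E'
from h import *
snap('wrist','w20')
E
```

```text
target [0.5708 0.1621 0.052 ] [ 3.1416  0.     -0.1255]
t 27.48 pos [0.5676 0.1455 0.0497] rot [-3.0911  0.0097 -0.1239] F [-0.7 -6.5  2.9] op 0.0227
shift [  1.1 -16.9  -1.4] turn [-0.0505  0.0098  0.0014]
tip in 147.16218040188875 tip x -1.36783319203454 F along -6.532854883758648 lat 0.13969169031361794
```

View pics/w20.png

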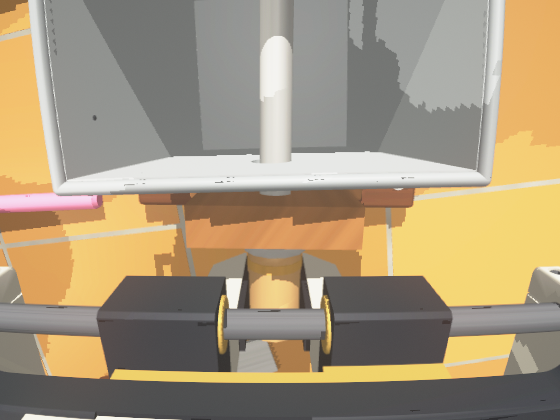

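Call:
move_arm(
  increments=[
    [0, 0.3, -3, -0.3, 0, 0.006, 0.001],
    [0, 0, -3, 0, 0, 0.002, 0],
    [0, 0, -2, 0, 0, 0, 0],
  ],
)

```text
time: 27.9
tool_pos: [0.5683, 0.1503, 0.0497]
tool_rot: [-3.096, 0.003, -0.125]
contact_force: [-3.7, -14.3, 5.4]
opening: 0.0227
```

Call:
move_arm(
  increments=[
    [0, 0, -2, 0, 0, 0, 0],
    [0, 0, -2, 0, 0, 0, 0],
  ],
)

```text
time: 28.15
tool_pos: [0.5682, 0.1499, 0.0497]
tool_rot: [-3.102, 0.004, -0.124]
contact_force: [-2.8, -11.5, 4.3]
opening: 0.0228
```

```bash
python3 ins.py 112 0 0.000
```

```text
target [0.5708 0.1621 0.052 ] [ 3.1416  0.     -0.1255]
t 28.15 pos [0.5682 0.1499 0.0497] rot [-3.1019  0.0042 -0.1244] F [ -2.8 -11.5   4.3] op 0.0228
shift [  1.  -12.5  -1.8] turn [-0.0397  0.0043  0.001 ]
tip in 151.61148107778206 tip x -1.206527659457283 F along -11.807746894311187 lat -1.3647788862870984
```

```bash
python3 - <<'E'
from h import *
c=snap('scene','s20');d=snap('side','sd20')
a=cv2.resize(c['img'][180:280,340:440,::-1],None,fx=4,fy=5.5,interpolation=cv2.INTER_CUBIC)
b=cv2.resize(d['img'][120:220,220:320,::-1],None,fx=4,fy=5.5,interpolation=cv2.INTER_CUBIC)
cv2.imwrite('pics/z20.png',np.hstack([a,b]))
M=np.array([.5724,.175]);u=np.array([.1252,.9921]);v=np.array([.9921,-.1252])
for t in (134,148,154):
  q=M+u*t/1000; p=proj(c,[q[0],q[1],.1025])[0]; print(t,p,(p-[340,180])*[4,5.5])
E
```

```text
134 [413.26816702 229.34783059] [293.07266807 271.41306823]
148 [419.44768009 230.27247474] [317.79072038 276.49861108]
154 [422.09920965 230.66918421] [328.39683858 278.68051316]
```

View pics/z20.png

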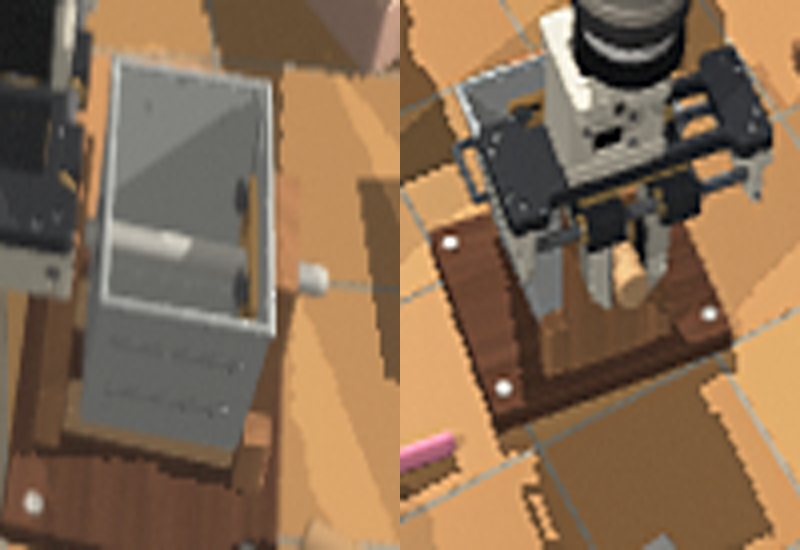

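Call:
move_arm(
  increments=[
    [0, 0, 0, 0, 0, 0, 0],
    [60, 0, 0, 0, 0, 0, 0],
    [60, 0, 0, 0, 0, 0, 0],
    [60, 0, 0, 0, 0, 0, 0],
    [60, 0, 0, 0, 0, 0, 0],
    [60, 0, 0, 0, 0, 0, 0],
    [60, 0, 0, 0, 0, 0, 0],
  ],
)

```text
time: 29.12
tool_pos: [0.5684, 0.1518, 0.0492]
tool_rot: [-3.098, 0.004, -0.124]
contact_force: [0.4, -0.1, 0.1]
opening: 0.06
```

Call:
move_arm(
  increments=[
    [60, 0, 12, 0, 0, 0, 0],
    [60, 0, 25, 0, 0, 0, 0],
    [60, 0, 30, -10, 0, 0, 0],
    [60, 0, 30, -30, 0, 0, 0],
    [60, 0, 20, -40, 0, 0, 0],
    [60, 0, 0, -40, 0, 0, 0],
    [60, 0, 0, 0, 0, 0, 0],
  ],
)

```text
time: 30.0
tool_pos: [0.5518, 0.0221, 0.1665]
tool_rot: [-3.1, 0.006, -0.126]
contact_force: [0.5, -0.5, -1.5]
opening: 0.0601
```

```bash
python3 - <<'E'
from h import *
o=robot.observe();print(o['time'],o['tool_pos'],o['tool_rot'])
w=snap('wrist','w21');c=snap('scene','s21');d=snap('side','sd21')
a=cv2.resize(c['img'][180:280,340:440,::-1],None,fx=4,fy=5.5,interpolation=cv2.INTER_CUBIC)
b=cv2.resize(d['img'][120:220,220:320,::-1],None,fx=4,fy=5.5,interpolation=cv2.INTER_CUBIC)
cv2.imwrite('pics/z21.png',np.hstack([a,b]))
E
```

```text
30.0 [0.55179893 0.02208329 0.16646817] [-3.1000434   0.00579478 -0.12583194]
```

View pics/z21.png

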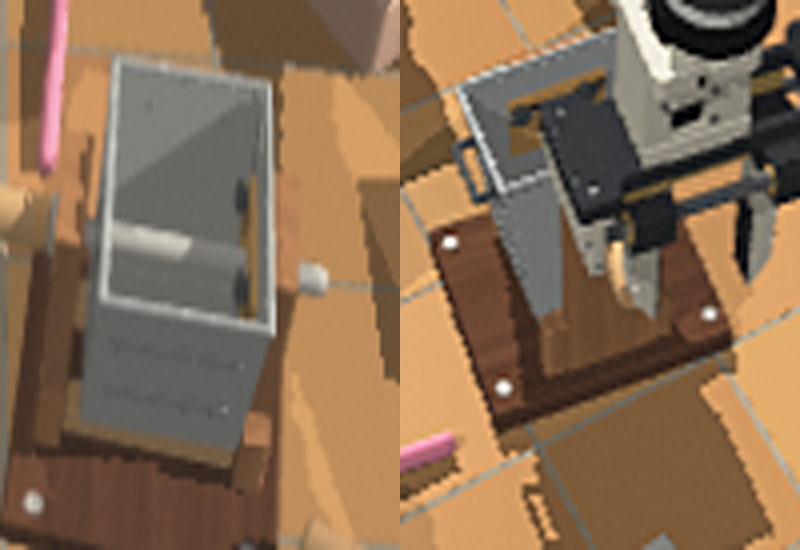

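View pics/w21.png

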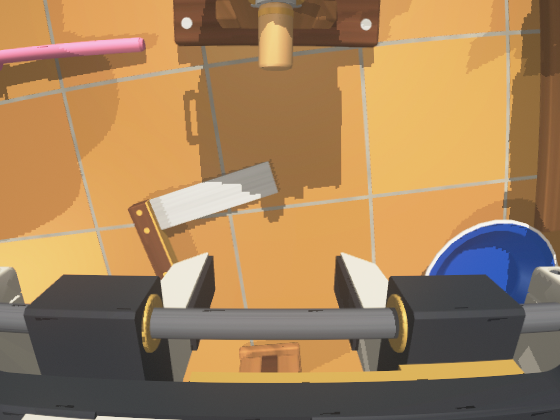

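Call:
move_arm(
  increments=[
    [60, 0, -30, -10, 0, 0, 0],
    [60, 0, -40, 0, 0, 0, 0],
    [60, 0, 0, 0, 0, 0, 0],
  ],
)

```text
time: 30.52
tool_pos: [0.5558, 0.0937, 0.1704]
tool_rot: [-3.101, 0.023, -0.125]
contact_force: [-0.5, -0.0, 0.5]
opening: 0.0601
```

```bash
python3 - <<'E'
from h import *
import pickle
robot.read_camera('scene')
w=snap('wrist','w22'); print(robot.observe()['tool_pos'])
cv2.imwrite('pics/z22.png',cv2.resize(w['img'][0:170,170:380,::-1],None,fx=3.7,fy=3.5,interpolation=cv2.INTER_CUBIC))
w.pop('img');pickle.dump(w,open('w22.pkl','wb'))
E
```

```text
[0.5557602  0.0915843  0.17045916]
```

View pics/z22.png

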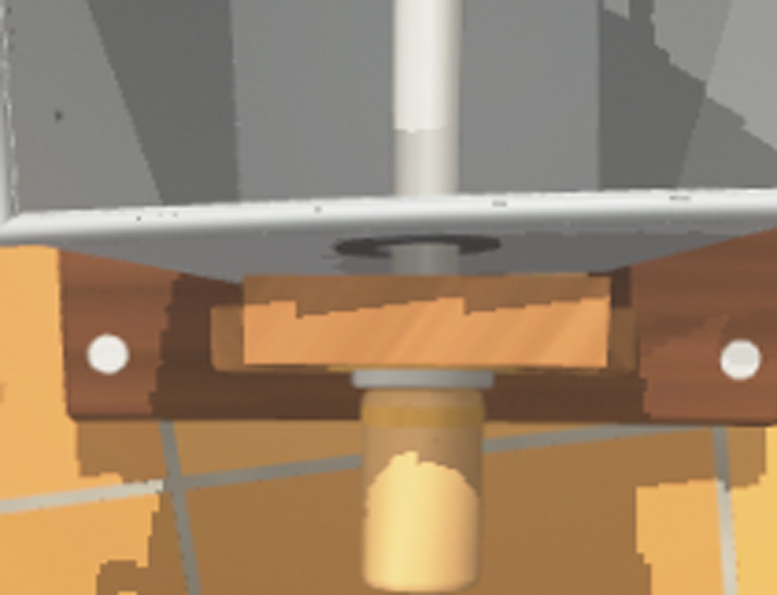

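```bash
python3 -c "
from cell import robot
print(robot.hand_in()); print(robot.observe()['time'])"
```

```text
the job is handed in; nothing more can be done
None
the job is handed in; nothing more can be done
```

The bin is rehung. The rod runs from the right-hand cheek through both ends of the bin and the far cheek, with its collar against the right-hand cheek. I handed the job in at about 30.6 s; no verdict was reported.

- **First grasp missed:** The fingers closed on air above the rod because they end about 32 mm short of the reported TCP. I corrected for this from the camera pictures, and the second grasp held.
- **Threading:** I fed the rod through the near cheek and the bin's near wall, then turned it towards the bush hole, which I had seen about 8 mm aside. When I straightened the rod, the bin turned with it instead of the plate sliding. I then moved the grip to the handle and pushed the rod home in 2–3 mm steps.
- **Forces:** The highest I read along the rod was about 15 N. At least part of it came when the fingertips touched the near cheek before I changed grip.

**Last checks:**
- The wrist picture shows the collar against the washer, with a gap under about 1 mm.
- The scene picture shows the nose about 20 mm out of the far cheek, where it should be when home.
- The bin looks upright on the rod, though still turned slightly about the vertical. I put the middle of its far slot at 6–8 mm aside, inside the 15 mm allowed.
- The gripper was clear of everything and nothing of mine touched the lion, the try square or the dish. I did not measure their positions again at the end.
- The cameras disagreed by 2–3 mm on where the stand is, so the bin's exact height on the rod was not measured.

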